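Load a beech stick into a sprung feed track

ROBOT

A 6-joint arm with a two-finger parallel gripper is mounted at the origin on a cart in front of the work surface, level with it; the furniture and walls round the work are solid. World frame = base frame: x ahead of the robot, y to its left, z up, the work surface at z = 0. Lengths are in m, angles in rad, forces in N, time in s.
With the tool pointing down it reaches from about 0.35 to 0.775 m from the base axis. Payload 7.3 kg.
Tool frame: the origin (TCP) lies midway between the tips of the shut fingers; the grasp point (between the pads) lies robot.grasp_offset behind it (robot.grasp_offset is the distance from the TCP to the grasp point, in m); z points along the fingers, x is the direction in which the jaws open and shut, and the axes are right-handed (so a half turn about z gives the same grasp; the last joint's range is limited). The gripper opens to 92 mm and grips with 3 to 60 N. Pads are 19 mm wide; open, the fingers measure 130 mm over their backs; the gripper's body (75 mm by 190 mm) begins 47 mm behind the grasp point.
Start: joints at [-1.253, 0.342, 1.524, -0, 1.275, -0.146], TCP at [0.235, -0.47, 0.196] pointing down, gripper open.
Joint ranges: [-2.53, 2.53], [-0.77, 2.02], [0.04, 2.7], [-1, 4.14], [0.28, 2.66], [-3.11, 3.11]. Speed limits (rad/s): [2.57, 2.57, 3.14, 3.14, 3.14, 3.14].

INTERFACE

Orientations are given as [roll, pitch, yaw] about the fixed x, y, z axes, in that order (R = Rz(yaw) Ry(pitch) Rx(roll)).
In Python, from cell import robot gives the robot as it stands. The module is installed in compiled form; this text tells all that it offers.
- The arm moves only by the tool move_arm, never from a script. Its argument "increments" is a list of rows, each a list of 7 numbers: the finger opening in mm, from 0 to 91.8, then the shift along the tool's x, y, z in mm, then the turn, a rotation vector about the tool's x, y, z in rad. A call has 1 to 12 rows; each row shifts and turns the pose as measured when the row begins, along the tool's axes as they then stand; what a row does not reach is not made up. A row lasts 1/8 s, in which the tool goes at most 62.5 mm and 10.7 degrees, less where a joint would pass 70% of its speed; a pose out of reach is approached as far as the arm can. A call is refused whole if a number of a shift passes 62.5 or a number of a turn 0.188, either way. A call with a gripper value outside its range is refused whole. The fingers move at their own pace and stop on an object; "newtons" is the grip in N (left out, the last holds). Time passes only in rows, so rows that do not move let the fingers close. It gives the time, the measured TCP pose, the force and the opening at its end, in the units of the state.
- robot.observe(): the state, without advancing time (a new reading comes with each control period).
- robot.read_camera(name): name is "scene" or "top" or "wrist"; returns a dict with "img" (384x512x3 uint8, red, green, blue), "fx", "fy", "cx", "cy" (pixels), "T" (4x4, takes a point from camera to world coordinates). Camera axes: x right, y down, z forward; pixel columns grow to the right and rows downward; lengths in m; the calibration is good to about 2 mm. A picture is of the moment at which its call begins. There is no depth.
- robot.hand_in(): hands the job in, once; it reports no verdict.
Trained networks look in the newest picture that a camera, given by its name, has taken for a name from the list of things; names that differ only in an ending like _2 or _b are one class to them, and where a whole thing is asked for, a point or a joint stands for the part that bears it (a point fixed in the world has none). Each returns a list of dicts, best first, with "conf" (0 to 1); they miss things now and then, are a little off and sometimes report something else, mostly with a low value. They report only what shows in the picture. A call takes as long as a camera call. They do not tell look-alikes from the thing itself.
- robot.look_for(thing, camera): "rect" ([left, top, width, height] in pixels, round what is visible of it).
The state is a dict: "time": time; "qpos": joint angles; "qvel": joint speeds; "joint_efforts": joint torques, N m; "tool_pos": TCP position; "tool_rot": TCP orientation; "contact_force": force on the tool from outside, world axes, zero at the start; "torque": the same for the moment, N m; "opening": finger opening in m.
Only numpy, scipy, OpenCV 4.12 (cv2) and the standard library are available. Lean on these libraries where they do the work, as an engineer would, in place of code of your own. Each camera call takes 0.05 s, during which the arm holds its last target.

TASK

Load the feed track with the longer of the two beech sticks: first draw the red follower back by its tab until the hold-back catch clicks in and keeps it there, drawing gently because the buffer just behind the catch must not be rammed, and let go of it. Then lay the stick flat in the channel between the front stop and the follower without forcing it, and finally press the yellow catch lever so that the follower springs forward and holds the stick against the front stop. Leave everything else on the bench where it is.

Things in the scene. Friction and masses are not known exactly. Their poses are not given: they have to be found in the camera images.
- track: Feed track screwed down on the bench: plywood base 315 x 70 x 12 mm with an aluminium channel. Origin: underside of the base; x points along the channel towards the dark front stop, z up; x, y, z below are in this frame. Channel floor 15 mm wide, its top at z = 30 mm; side walls stand 10 mm above it (tops z = 40 mm), 15 mm apart inside, outer faces at y = +-13.5 mm.
- channel (a point): Middle of the channel floor at track x = 75 mm, y = 0, z = 30 mm, 55 mm from the front stop (face at x = 130 mm, top z = 52 mm): the underside centre of the stick lies here when its end touches the stop. Axes as the track's. The walls are left out from x = 38 to 102 mm, so that fingertips can reach down beside the floor there (to z = 12 mm) while setting the stick in.
- follower (a joint): Slide of the follower, m: 0 fully forward, grows as it is drawn back to -x. Its pushing face is at track x = 60 mm minus this. Spring 4 N at 0, 0.7 N more per 10 mm; damping 35 N per m/s. Somewhere from 55 to 81 mm (set anew each time, not measured) it clicks onto the catch; 1 to 2 mm farther it meets the buffer. Let go, it rests on the catch. Closed on the stick: 40 mm.
- follower_tab (a point): Point to grip on the follower's red upright tab: 10 mm thick along the track, 26 mm wide, from z = 44 to 82 mm. The point is the middle of its thickness and width at z = 70 mm, 5 mm behind the pushing face, and moves with it. 40 mm behind the tab are free for a finger; in front of it is the open channel.
- catch (a joint): Angle of the hold-back catch (rocker on a cross pin over the channel), rad: 0 with its nose down; rises to about 0.13 while the follower's tooth passes under the nose, falls back to 0 when it has clicked in. Pressing the yellow pad on its rear end lifts the nose: the follower is freed at about 0.13; end stop 0.2. It springs back by itself.
- press_spot (a point): Where to press the catch lever: track x = -163 mm, y = 0, z = 57 mm (top of the yellow pad). The pad is 40 mm long along the track and 26 mm wide; its middle lies within 13 mm of this point along x, moving with the setting of the catch. It must go down 6 to 9 mm, under about 2 to 10 N, and has an end stop at 9 to 13 mm; the rest of the lever in front of it is no higher than z = 57 mm.
- buffer (a joint): Squeeze of the rubber buffer behind the catch, m; 0 when untouched, 5 N per mm. More than 2.5 mm (12.5 N) counts as rammed.
- stick: The longer beech stick, loose on the bench: square 12 x 12 mm, 110 mm long along its y axis. Origin: centre of its underside, z up. About 12 g; grasp across its width.
- short_stick: The shorter beech stick, a bystander: 10 x 10 mm, 90 mm long along its y axis; origin: centre of its underside. To be left alone.
- wax_tin: Round blue tin with a yellow band, 57 mm across, 34 mm high, bystander; origin: centre of its underside.
- glue_tube: White tube with red cap, 122 mm long, bystander; origin: centre of its underside.
Things that resemble listed ones, but are neither listed nor needed, are in the scene too. Leave any blue or turquoise look-alike of the stick alone.

How it is judged:
On the way, in this order (a step that is already met when the one before it is completed fails the run):
1. the follower stays drawn back on its catch (more than 48 mm) with the fingers off it and the channel empty (value of joint follower above 0.048 m and velocity of joint follower below 0.005 m/s and contact force between the fingers and anything else below 0.1 N and distance between stick and channel above 0.08 m), for 0.2 s.
2. the longer stick lies flat in the channel, let go, while the follower is still held back (value of joint follower above 0.048 m and contact force between the fingers and anything else below 0.1 N and y of stick in the frame of channel between -0.004 and 0.004 m and z of stick in the frame of channel between -0.003 and 0.003 m and angle between the y axis of stick and the x axis of channel, either way round below 0.06 rad), for 0.2 s.
At the end, for the whole second after the job is handed in: The longer stick lies flat in the channel (within 4 mm sideways, 3 mm in height, 0.06 rad in line), its end against the front stop (within 3 mm), the follower closed on it (joint 37 to 43 mm), at rest, the buffer free (y of stick in the frame of channel between -0.004 and 0.004 m and z of stick in the frame of channel between -0.003 and 0.003 m and angle between the y axis of stick and the x axis of channel, either way round below 0.06 rad and x of stick in the frame of channel between -0.003 and 0.003 m and value of joint follower between 0.037 and 0.043 m and linear speed of stick below 0.01 m/s and value of joint buffer below 0.001 m); the robot touches nothing.
It fails at once if the follower is rammed into the buffer (squeezed by more than 2.5 mm, 12.5 N) (value of joint buffer above 0.0025 m).
It fails at once if the stick is forced into or onto the track with more than 30 N while it is being laid in (value of joint follower above 0.048 m and contact force between stick and track above 30 N).
It fails at once if a bystander is moved by more than 20 mm (distance of any of short_stick, wax_tin, glue_tube from where it was at the start of the episode above 0.02 m).
It also fails if it takes over 64 s, if anything falls off the work surface, if the arm or the gripper's body presses on something with over 40 N, if the wrist force passes 120 N, or if a joint passes its speed limit or range.

## Working session

There is one attempt and no reset: what is moved stays moved. The work goes in short steps, Python scripts to look and compute and a tool call to move; the robot and the scene stay as the last step left them, time stands still between calls to the robot, and variables do not carry over. Pictures are saved under pics/ and viewed, and the job is handed in when it is done.

Besides the shell and the picture viewer there is one more tool, called after "Emit:" as name(argument=value, ...), one argument or row to a line, values as JSON. move_arm: Moves the arm, as the interface text tells. Its arguments: {"type":"object","properties":{"increments":{"type":"array"},"newtons":{"type":"number"}},"required":["increments"]}

```bash
mkdir -p pics; ls
cat > h.py <<'E'
import numpy as np, cv2
from cell import robot
from scipy.spatial.transform import Rotation as R
def px2w(c,u,v,z):
    d=np.array([(u-c['cx'])/c['fx'],(v-c['cy'])/c['fy'],1.]);T=np.array(c['T']);d=T[:3,:3]@d;o=T[:3,3]
    return o+d*(z-o[2])/d[2]
def w2px(c,p):
    T=np.array(c['T']);q=T[:3,:3].T@(np.array(p)-T[:3,3]);return np.array([c['fx']*q[0]/q[2]+c['cx'],c['fy']*q[1]/q[2]+c['cy']])
def save(c,n,crop=None,s=1.5):
    im=c['img'][:,:,::-1]
    if crop: x,y,w,h=crop; im=im[y:y+h,x:x+w]
    cv2.imwrite('pics/'+n,cv2.resize(im,None,fx=s,fy=s,interpolation=cv2.INTER_CUBIC))
E
python3 - <<'E'
from h import *
for n in ['top','scene']:
    c=robot.read_camera(n); save(c,n+'0.png')
    print(n,c['fx'],c['cx'],c['cy'],np.round(c['T'],4).tolist())
    for t in ['track','follower_tab','catch','stick','short_stick','wax_tin','glue_tube','press_spot']:
        print(t,[(np.round(d['rect']).tolist(),round(d['conf'],2)) for d in robot.look_for(t,n)])
s=robot.observe();print(s, robot.grasp_offset)
E
```

```text
pics
top 472.76051347729486 253.89597719989027 192.0179850897312 [[-0.0132, -0.9974, 0.0706, 0.4614], [-0.9998, 0.0122, -0.015, 0.1666], [0.0141, -0.0708, -0.9974, 1.7506], [0.0, 0.0, 0.0, 1.0]]
track [([263.0, 181.0, 84.0, 48.0], 0.62)]
follower_tab [([290.0, 206.0, 18.0, 10.0], 0.54)]
catch [([315.0, 183.0, 36.0, 18.0], 0.67), ([266.0, 184.0, 80.0, 51.0], 0.33)]
stick [([262.0, 182.0, 84.0, 48.0], 0.72), ([216.0, 218.0, 10.0, 27.0], 0.62), ([195.0, 202.0, -0.0, 27.0], 0.56), ([111.0, 229.0, 3.0, 34.0], 0.55)]
short_stick []
wax_tin [([230.0, 154.0, 14.0, 16.0], 0.61)]
glue_tube [([326.0, 153.0, 29.0, 12.0], 0.62)]
press_spot [([262.0, 184.0, 83.0, 45.0], 0.75)]
scene 347.11027718033404 261.5277731715205 193.65321678924937 [[0.4977, -0.6322, 0.5938, -0.3178], [-0.8672, -0.3489, 0.3553, -0.3822], [-0.0174, -0.6918, -0.7219, 1.1124], [0.0, 0.0, 0.0, 1.0]]
track [([260.0, 208.0, 80.0, 20.0], 0.72)]
follower_tab [([282.0, 204.0, 19.0, 12.0], 0.46)]
catch [([313.0, 211.0, 22.0, 8.0], 0.39)]
stick [([169.0, 193.0, 27.0, 11.0], 0.58), ([208.0, 180.0, 12.0, 23.0], 0.5), ([147.0, 179.0, 7.0, 9.0], 0.43)]
short_stick [([370.0, 244.0, 6.0, 16.0], 0.37), ([281.0, 216.0, 15.0, 0.0], 0.29)]
wax_tin []
glue_tube []
press_spot [([264.0, 210.0, 73.0, 23.0], 0.95)]
{'time': 0.9, 'qpos': array([-1.25298980e+00,  3.41962128e-01,  1.52410131e+00,  1.00670967e-05,
        1.27539024e+00, -1.46011526e-01]), 'qvel': array([ 0.00171458,  0.00078726,  0.00153976, -0.00083384,  0.00053182,
       -0.00052578]), 'joint_efforts': array([ 2.90928629e-04, -4.31120074e+01, -2.44475788e+01,  7.18437857e-02,
        4.80158930e-02, -1.61626889e-05]), 'tool_pos': array([ 0.2348929 , -0.46955041,  0.19605972]), 'tool_rot': array([ 3.14158196e+00, -1.38894505e-04, -1.10698120e+00]), 'contact_force': array([0.24600232, 0.73124219, 0.1359399 ]), 'torque': array([-0.02603645, -0.03049659, -0.05586447]), 'opening': 0.09166159691635666} 0.0188
```

View pics/top0.png

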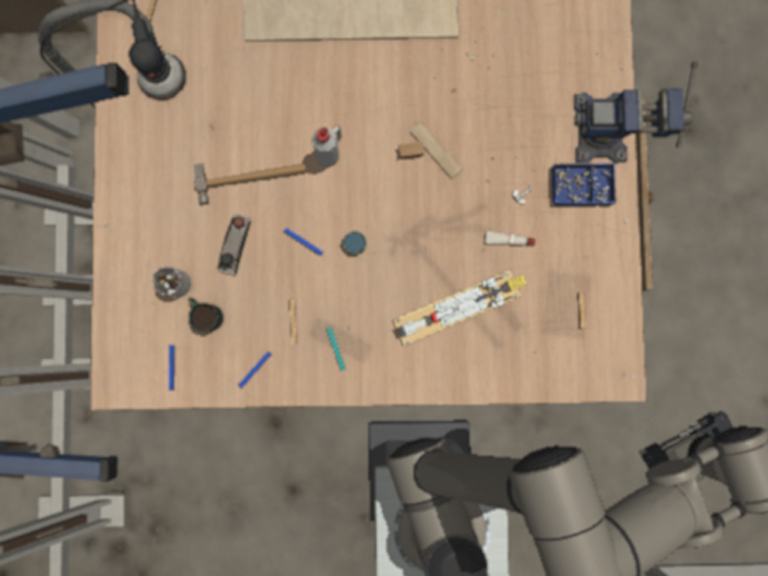

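View pics/scene0.png

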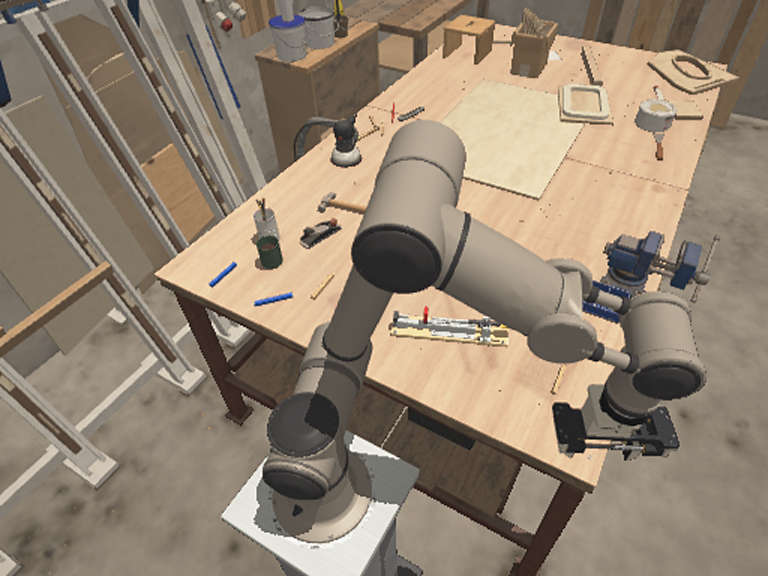

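Run:
```python
from h import *
c=robot.read_camera('top'); save(c,'topz.png',(180,130,190,140),4.2); np.save('top.npy',c,allow_pickle=True)
```

```text
(no output)
```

View pics/topz.png

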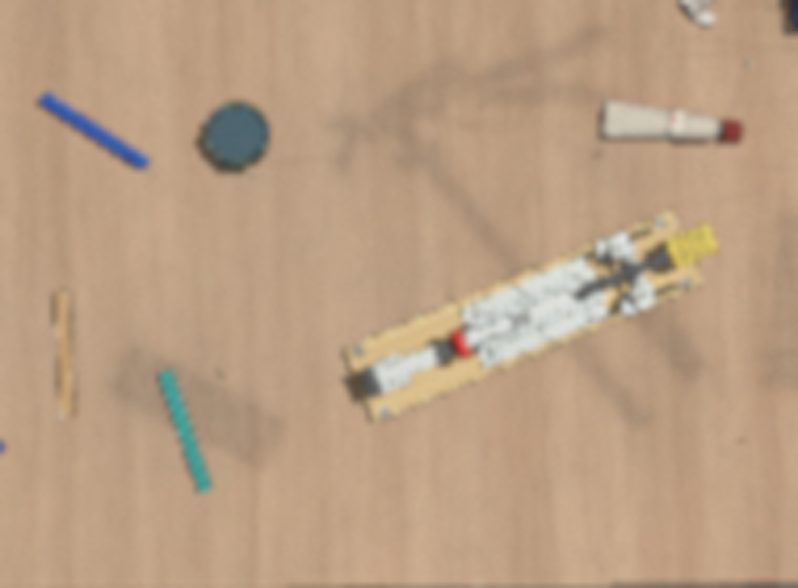

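Run:
```python
from h import *
c=np.load('top.npy',allow_pickle=True).item()
f=lambda x,y,z:px2w(c,180+x/4.2,130+y/4.2,z)
for n,x,y,z in [('c1',345,350,.012),('c2',372,420,.012),('c3',672,212,.012),('c4',705,285,.012),('tab',461,343,.082),('pad',694,244,.057),('sA',61,291,.012),('sB',67,415,.012),('tin',236,135,.034),('turqA',165,373,.01),('turqB',206,490,.01)]: print(n,np.round(f(x,y,z),4))
# short stick
im=c['img'][:,:,::-1]
cv2.imwrite('pics/cand.png',np.hstack([cv2.resize(im[190:240,170:220],None,fx=8,fy=8),cv2.resize(im[180:230,362:412],None,fx=8,fy=8)]))
```

```text
c1 [0.5056 0.1111 0.012 ]
c2 [0.4443 0.0884 0.012 ]
c3 [ 0.6235 -0.1791  0.012 ]
c4 [ 0.5587 -0.2065  0.012 ]
tab [0.5085 0.0157 0.082 ]
pad [ 0.5915 -0.1883  0.057 ]
sA [0.5604 0.359  0.012 ]
sB [0.4522 0.3543 0.012 ]
tin [0.6933 0.204  0.034 ]
turqA [0.4876 0.2688 0.01  ]
turqB [0.3854 0.2339 0.01  ]
```

View pics/cand.png

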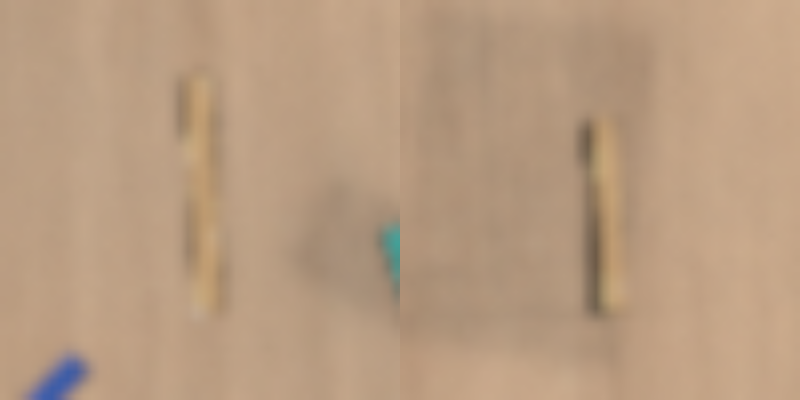

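Emit:
move_arm(
  increments=[
    [36,-27,-46,-10,0,0,0],
    [36,-27,-46,-10,0,0,0],
    [36,-27,-46,-10,0,0,0],
    [36,-27,-46,-10,0,0,0],
    [36,-27,-46,-10,0,0,0],
    [36,-27,-46,-10,0,0,0],
    [36,-27,-46,-10,0,0,0],
    [36,-27,-46,-10,0,0,0],
    [36,-27,-46,-10,0,0,0],
    [36,-27,-46,-10,0,0,0.086],
    [36,0,0,0,0,0,0],
  ],
)

```text
time: 2.33
tool_pos: [0.5351, -0.0091, 0.2997]
tool_rot: [-3.138, -0.002, -1.199]
contact_force: [-0.3, 0.3, -0.5]
opening: 0.036
```

Run:
```python
from h import *
c=robot.read_camera('wrist'); save(c,'w1.png'); np.save('w1.npy',c,allow_pickle=True)
print(c['fx'],np.round(c['T'],3).tolist())
for t in ['track','follower_tab','catch','press_spot']:
        print(t,[(np.round(d['rect']).tolist(),round(d['conf'],2)) for d in robot.look_for(t,'wrist')])
```

```text
266.3098603588388 [[0.363, -0.894, -0.264, 0.606], [-0.932, -0.347, -0.105, 0.019], [0.002, 0.284, -0.959, 0.488], [0.0, 0.0, 0.0, 1.0]]
track [([184.0, 142.0, 179.0, 41.0], 0.85)]
follower_tab [([232.0, 159.0, 44.0, 21.0], 0.81)]
catch [([304.0, 162.0, 79.0, 12.0], 0.66)]
press_spot [([184.0, 144.0, 179.0, 40.0], 0.57)]
```

View pics/w1.png

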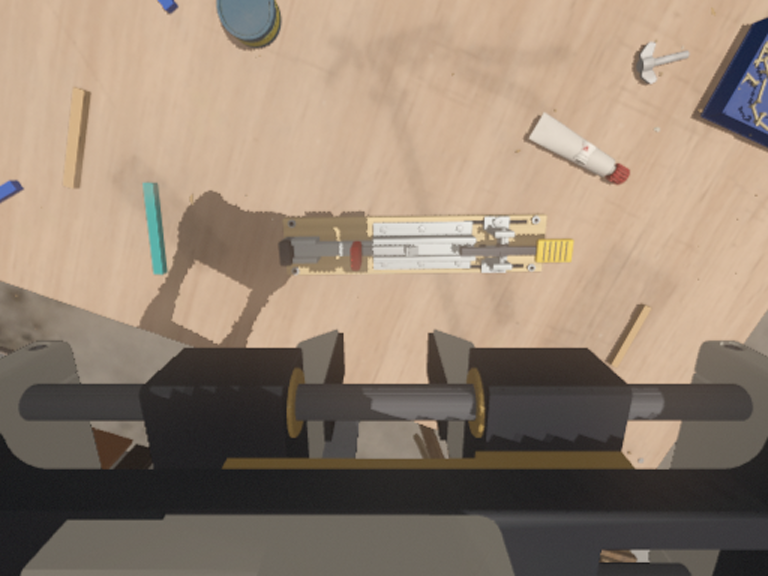

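Run:
```python
from h import *
c=np.load('w1.npy',allow_pickle=True).item(); save(c,'w1z.png',(180,130,210,65),3.8); save(c,'w1s.png',(30,40,100,120),5)
```

```text
(no output)
```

View pics/w1z.png

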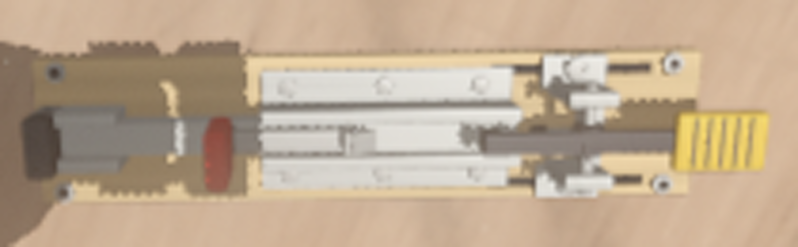

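View pics/w1s.png

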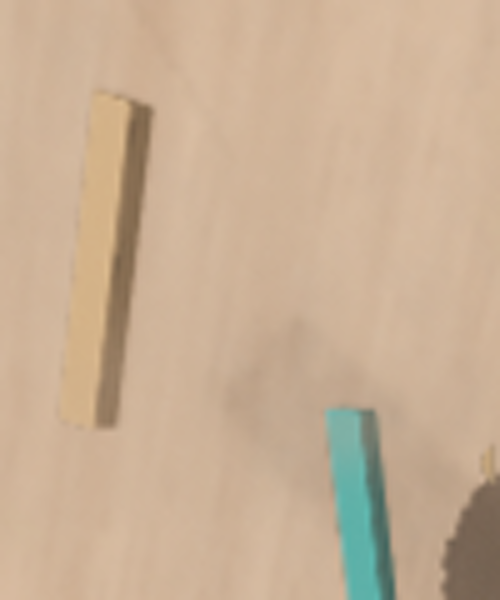

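Run:
```python
from h import *
c=np.load('w1.npy',allow_pickle=True).item()
f=lambda x,y,z:px2w(c,180+x/3.8,130+y/3.8,z)
P={n:f(x,y,z) for n,x,y,z in [('rf',674,63,.014),('rn',660,184,.014),('ff',54,72,.014),('fn',66,191,.014),('cRF',700,52,.012),('cRN',686,192,.012),('padc',722,141,.057),('tabtopL',207,118,.082),('tabtopR',230,118,.082),('tabnearL',207,190,.082),('tabnearR',231,190,.082),('stopface',58,108,.052)]}
r=(P['rf']+P['rn'])/2; fr=(P['ff']+P['fn'])/2
d=(fr-r)[:2]; L=np.linalg.norm(d); d/=L; n=np.array([-d[1],d[0]])
print('len',L,'yaw',np.arctan2(d[1],d[0]))
o=(r+fr)[:2]/2
for k,p in P.items(): q=p[:2]-o; print(k,np.round(p[:2],4),'track',np.round([q@d*1000,q@n*1000],1))
g=lambda x,y,z:px2w(c,30+x/5,40+y/5,z)
for a in [(93,92),(132,100),(60,418),(95,428)]: print('st',np.round(g(*a,.012),4))
for a in [(152,107),(117,428)]: print('st0',np.round(g(*a,.0),4))
print(o)
```

```text
len 0.28784490192227846 yaw 1.9552059879282582
rf [ 0.6157 -0.1702] track [-144.6  -29. ]
rn [ 0.5614 -0.1908] track [-143.3   29. ]
ff [0.5069 0.0977] track [144.5 -28.6]
fn [0.4543 0.075 ] track [143.3  28.6]
cRF [ 0.6247 -0.1799] track [-157.   -33.7]
cRN [ 0.5622 -0.2053] track [-157.    33.7]
padc [ 0.5924 -0.188 ] track [-152.3   -0.7]
tabtopL [0.5259 0.023 ] track [ 68.2 -18.3]
tabtopR [0.5293 0.0143] track [ 58.9 -18.1]
tabnearL [0.4976 0.0128] track [69.3 11.8]
tabnearR [0.5012 0.0035] track [59.4 11.9]
stopface [0.5006 0.085 ] track [135.2 -18.1]
st [0.5609 0.3621 0.012 ]
st [0.5631 0.3499 0.012 ]
st [0.4528 0.3567 0.012 ]
st [0.4537 0.3449 0.012 ]
st0 [0.5623 0.3517 0.    ]
st0 [0.4527 0.3458 0.    ]
[ 0.53455929 -0.04707561]
```

Run:
```python
from h import *
c=np.load('w1.npy',allow_pickle=True).item()
o=np.array([0.53456,-0.04708]);a=1.9552;d=np.array([np.cos(a),np.sin(a)]);n=np.array([-d[1],d[0]])
def f(x,y,z):
    q=px2w(c,180+x/3.8,130+y/3.8,z)[:2]-o; return np.round([q@d*1000,q@n*1000],1)
for k in [('wallF',125,112,.04),('wallF2',120,165,.04),('wallR',262,110,.04),('wallR2',262,155,.04),('stop',58,108,.052),('stop2',58,175,.052),('stopend',23,115,.052),('stopend2',23,180,.052),('wallrear',520,110,.04),('padL',677,141,.057),('padR',767,141,.057)]: print(k,f(*k[1:]))
im=c['img'][:,:,::-1][135:190,180:260]; im=np.clip(im.astype(float)*1.8,0,255).astype(np.uint8)
cv2.imwrite('pics/w1f.png',cv2.resize(im,None,fx=10,fy=10,interpolation=cv2.INTER_CUBIC))
```

```text
('wallF', 125, 112, 0.04) [108.2 -13.9]
('wallF2', 120, 165, 0.04) [111.9  10.3]
('wallR', 262, 110, 0.04) [ 47.1 -14. ]
('wallR2', 262, 155, 0.04) [47.6  6.5]
('stop', 58, 108, 0.052) [135.2 -18.1]
('stop2', 58, 175, 0.052) [137.5  11.7]
('stopend', 23, 115, 0.052) [150.6 -15.2]
('stopend2', 23, 180, 0.052) [153.2  13.8]
('wallrear', 520, 110, 0.04) [-68.  -12.5]
('padL', 677, 141, 0.057) [-132.8   -1. ]
('padR', 767, 141, 0.057) [-171.9   -0.5]
```

View pics/w1f.png

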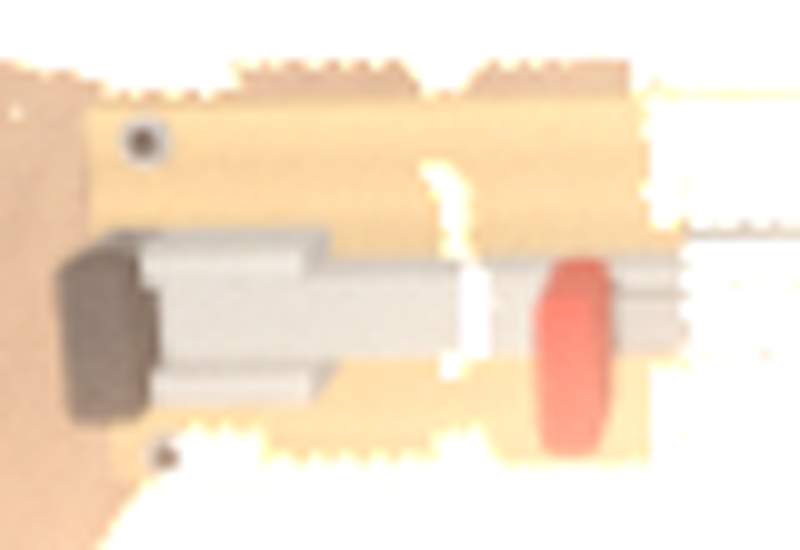

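Run:
```python
from h import *
c=np.load('w1.npy',allow_pickle=True).item()
o=np.array([0.53456,-0.04708]);a=1.9552;d=np.array([np.cos(a),np.sin(a)]);n=np.array([-d[1],d[0]])
def f(x,y,z):
    q=px2w(c,180+x/10,135+y/10,z)[:2]-o; return np.round([q@d*1000,q@n*1000],1)
for k in [('wallFtop',305,262,.04),('wallF2top',308,385,.04),('stopT',140,262,.052),('stopT2',150,400,.052),('stopend',60,280,.052),('stopend2',68,410,.052),('tab near top L',540,450,.082),('tab near top R',604,450,.082),('tab far top L',538,310,.082),('tab far top R',608,310,.082),('far top',570,292,.082),('floor near',400,355,.03),('floor far',400,265,.03),('wall inner far top',230,270,.04),('wall far outer top',230,240,.04),('wall near inner',230,372,.04),('wall near outer',230,402,.04)]: print(k,f(*k[1:]))
```

```text
('wallFtop', 305, 262, 0.04) [112.5 -11. ]
('wallF2top', 308, 385, 0.04) [113.3  10.4]
('stopT', 140, 262, 0.052) [137.6 -13.5]
('stopT2', 150, 400, 0.052) [137.8   9.9]
('stopend', 60, 280, 0.052) [151.1 -10.7]
('stopend2', 68, 410, 0.052) [151.7  11.4]
('tab near top L', 540, 450, 0.082) [70.1 11.8]
('tab near top R', 604, 450, 0.082) [60.  11.9]
('tab far top L', 538, 310, 0.082) [ 69.5 -10.5]
('tab far top R', 608, 310, 0.082) [ 58.7 -10.4]
('far top', 570, 292, 0.082) [ 64.5 -13.3]
('floor near', 400, 355, 0.03) [98.6  7.5]
('floor far', 400, 265, 0.03) [97.8 -8.5]
('wall inner far top', 230, 270, 0.04) [125.3  -9.8]
('wall far outer top', 230, 240, 0.04) [124.9 -14.9]
('wall near inner', 230, 372, 0.04) [126.5   7.9]
('wall near outer', 230, 402, 0.04) [126.9  13.2]
```

Emit:
move_arm(
  increments=[
    [36,-15,7,50,0,0,-0.012],
    [36,-15,7,50,0,0,0],
    [36,0,0,40,0,0,0],
    [36,0,0,0,0,0,0],
  ],
)

```text
time: 3.08
tool_pos: [0.5079, 0.0049, 0.1569]
tool_rot: [-3.137, -0.005, -1.199]
contact_force: [-0.3, -0.8, 0.5]
opening: 0.036
```

```bash
cat >> h.py <<'E'
def tool(target, yaw):
    s=robot.observe();p=s['tool_pos'];Rm=R.from_euler('xyz',s['tool_rot']).as_matrix()
    Rt=R.from_euler('xyz',[np.pi,0,yaw]).as_matrix()
    print('t',round(s['time'],2),'pos',np.round(p,4),'rot',np.round(s['tool_rot'],3),'F',np.round(s['contact_force'],2),'op',round(s['opening'],4))
    print('shift mm',np.round(Rm.T@(np.array(target)-p)*1000,1),'turn',np.round(R.from_matrix(Rm.T@Rt).as_rotvec(),3))
E
python3 - <<'E'
from h import *
c=robot.read_camera('wrist'); save(c,'w2.png'); np.save('w2.npy',c,allow_pickle=True)
print([(np.round(d['rect']).tolist(),round(d['conf'],2)) for d in robot.look_for('follower_tab','wrist')])
tool([.5108,.0130,.051],-1.187)
E
```

```text
[([243.0, 168.0, 66.0, 24.0], 0.65)]
t 3.17 pos [0.5107 0.0048 0.1602] rot [-3.131 -0.008 -1.199] F [ 0.43 -0.42  0.78] op 0.0359
shift mm [ -8.5  -1.9 109.1] turn [-0.01  -0.008 -0.012]
```

View pics/w2.png

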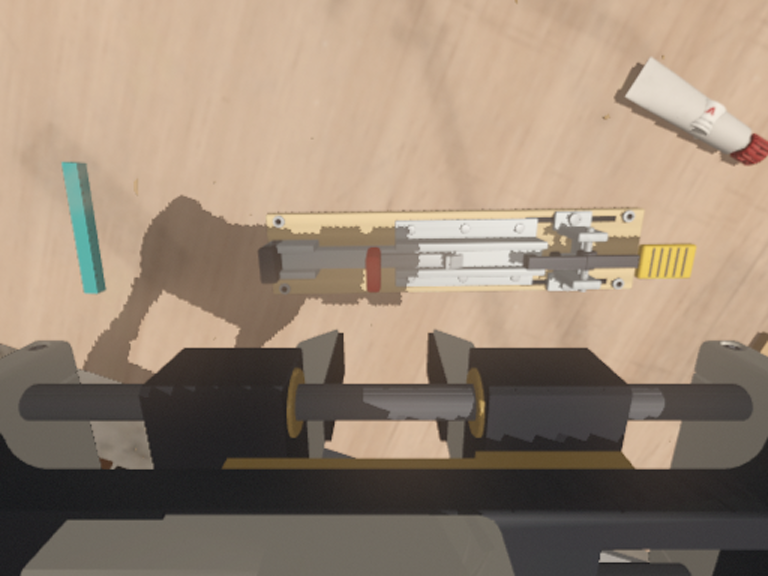

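Run:
```python
from h import *
c=np.load('w2.npy',allow_pickle=True).item()
im=c['img'][:,:,::-1][135:200,165:305]; im=np.clip(im.astype(float)*1.8,0,255).astype(np.uint8)
cv2.imwrite('pics/w2f.png',cv2.resize(im,None,fx=5.7,fy=5.7,interpolation=cv2.INTER_CUBIC))
for i in range(4): s=robot.observe(); print(s['time'],np.round(s['tool_pos'],4),np.round(s['tool_rot'],4),np.round(s['qvel'],4))
```

```text
3.175 [0.5107 0.0048 0.1602] [-3.1312 -0.008  -1.199 ] [ 0.0081 -0.0146 -0.0333  0.0005 -0.0013  0.0009]
3.175 [0.5107 0.0048 0.1602] [-3.1312 -0.008  -1.199 ] [ 0.0081 -0.0146 -0.0333  0.0005 -0.0013  0.0009]
3.175 [0.5107 0.0048 0.1602] [-3.1312 -0.008  -1.199 ] [ 0.0081 -0.0146 -0.0333  0.0005 -0.0013  0.0009]
3.175 [0.5107 0.0048 0.1602] [-3.1312 -0.008  -1.199 ] [ 0.0081 -0.0146 -0.0333  0.0005 -0.0013  0.0009]
```

View pics/w2f.png

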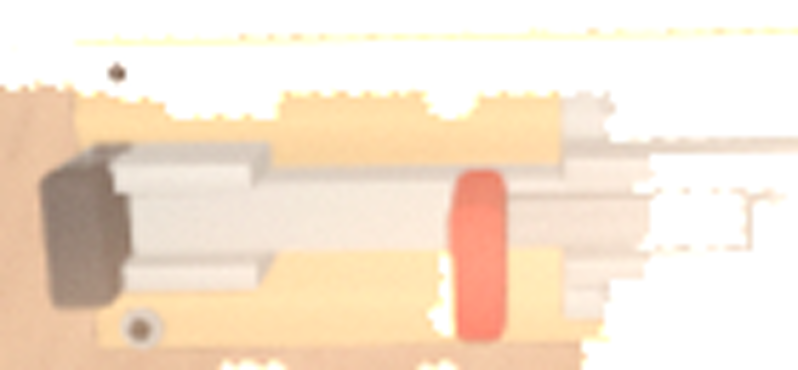

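Run:
```python
from h import *
c=np.load('w2.npy',allow_pickle=True).item()
o=np.array([0.53456,-0.04708]);a=1.9552;d=np.array([np.cos(a),np.sin(a)]);n=np.array([-d[1],d[0]])
def f(x,y,z):
    p=px2w(c,165+x/5.7,135+y/5.7,z)[:2];q=p-o; return np.round([q@d*1000,q@n*1000],1),np.round(p,4)
for k in [('tabL',457,335,.082),('tabR',502,335,.082),('tabLf',453,215,.082),('tabRf',505,215,.082),('far',480,195,.082),('near',480,342,.082),('wallFtop',252,185,.04),('wallF2top',258,285,.04),('stopT',112,190,.052),('stopT2',120,295,.052),('stopend',42,185,.052),('stopend2',55,305,.052),('wallRtop',562,290,.04),('screwff',117,73,.014),('screwfn',140,328,.014)]: print(k,f(*k[1:]))
g=lambda u,v,z:(px2w(c,u/1.5,v/1.5,z)[:2]-o)
for k in [(629,217,.014),(618,283,.014)]: q=g(*k);print('rear screw',q@d*1000,q@n*1000)
```

```text
('tabL', 457, 335, 0.082) (array([69.4, 10.3]), array([0.499 , 0.0134]))
('tabR', 502, 335, 0.082) (array([61.2, 10.4]), array([0.502 , 0.0058]))
('tabLf', 453, 215, 0.082) (array([ 69.5, -12. ]), array([0.5196, 0.0219]))
('tabRf', 505, 215, 0.082) (array([ 60.3, -11.9]), array([0.5229, 0.0133]))
('far', 480, 195, 0.082) (array([ 64.7, -15.5]), array([0.5247, 0.0187]))
('near', 480, 342, 0.082) (array([65.3, 11.7]), array([0.4993, 0.009 ]))
('wallFtop', 252, 185, 0.04) (array([112.3,  -9.4]), array([0.5011, 0.0606]))
('wallF2top', 258, 285, 0.04) (array([112.4,  11.8]), array([0.4815, 0.0527]))
('stopT', 112, 190, 0.052) (array([137.7, -11.2]), array([0.4933, 0.0848]))
('stopT2', 120, 295, 0.052) (array([138. ,  10.2]), array([0.4733, 0.077 ]))
('stopend', 42, 185, 0.052) (array([151.3, -12.4]), array([0.4893, 0.0978]))
('stopend2', 55, 305, 0.052) (array([151.2,  12.1]), array([0.4666, 0.0886]))
('wallRtop', 562, 290, 0.04) (array([49.2, 13.8]), array([ 0.5033, -0.0067]))
('screwff', 117, 73, 0.014) (array([144.7, -29.2]), array([0.5074, 0.098 ]))
('screwfn', 140, 328, 0.014) (array([144.6,  28.6]), array([0.4538, 0.0762]))
rear screw -144.50970191617162 -29.10509236022091
rear screw -144.07273024056192 27.55730256259878
```

Run:
```python
from h import *
tool([.5111,.0136,.051],-1.187)
```

```text
t 3.17 pos [0.5107 0.0048 0.1602] rot [-3.131 -0.008 -1.199] F [ 0.43 -0.42  0.78] op 0.0359
shift mm [ -8.9  -2.4 109.1] turn [-0.01  -0.008 -0.012]
```

Emit:
move_arm(
  increments=[
    [36,-9,-2,30,-0.01,-0.008,-0.012],
    [36,0,0,30,0,0,0],
    [36,0,0,0,0,0,0],
  ],
)

```text
time: 3.55
tool_pos: [0.5154, 0.0119, 0.1062]
tool_rot: [-3.129, -0.007, -1.189]
contact_force: [-0.8, 0.6, 0.9]
opening: 0.0361
```

Run:
```python
from h import *
c=robot.read_camera('wrist'); save(c,'w3.png',(100,100,320,180),2.4)
tool([.5111,.0136,.051],-1.187)
```

```text
t 3.6 pos [0.5166 0.0118 0.1076] rot [-3.127 -0.008 -1.189] F [0.09 0.13 1.19] op 0.0363
shift mm [-4.2  5.2 56.4] turn [-0.015 -0.008 -0.002]
```

View pics/w3.png

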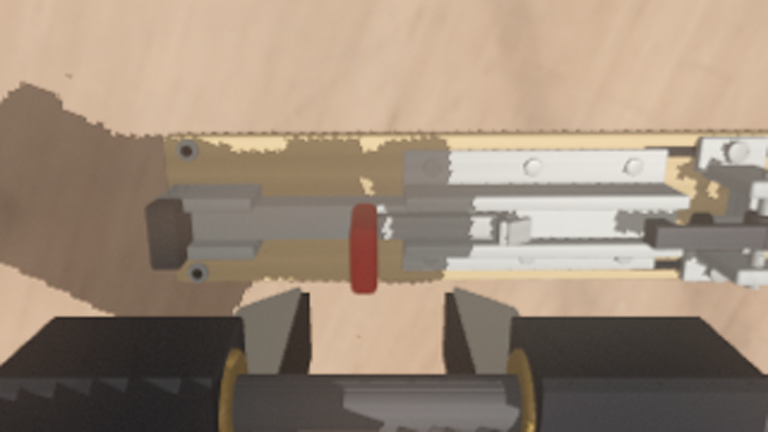

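Emit:
move_arm(
  increments=[
    [36,-4,5,20,-0.015,-0.008,0],
    [36,0,0,18,0,0,0],
    [36,0,0,9,0,0,0],
    [36,0,0,5,0,0,0],
  ],
)

```text
time: 4.1
tool_pos: [0.5136, 0.013, 0.0574]
tool_rot: [-3.136, -0.004, -1.19]
contact_force: [0.5, 0.9, -0.5]
opening: 0.0361
```

Run:
```python
from h import *
c=robot.read_camera('wrist'); save(c,'w4.png',(100,100,320,180),2.4)
tool([.5111,.0136,.051],-1.187)
```

```text
t 4.15 pos [0.5133 0.013  0.0569] rot [-3.136e+00 -3.000e-03 -1.190e+00] F [-0.55 -0.32 -1.33] op 0.036
shift mm [-1.4  1.8  5.9] turn [-0.005 -0.003 -0.003]
```

View pics/w4.png

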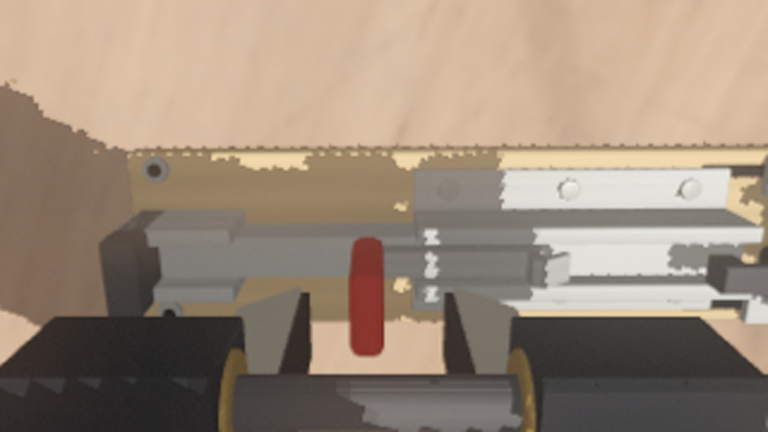

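Emit:
move_arm(
  increments=[
    [36,-2,2,5,-0.005,-0.003,0],
    [36,0,0,0,0,0,0],
    [0,0,0,0,0,0,0],
    [0,0,0,0,0,0,0],
    [0,0,0,0,0,0,0],
  ],
  newtons=25,
)

```text
time: 4.78
tool_pos: [0.5114, 0.0141, 0.0527]
tool_rot: [-3.14, -0.001, -1.19]
contact_force: [0.0, -0.6, -0.2]
opening: 0.0103
```

Emit:
move_arm(
  increments=[
    [0,5,0,0,0,0,0],
    [0,5,0,0,0,0,0],
    [0,5,0,0,0,0,0],
    [0,5,0,0,0,0,0],
    [0,5,0,0,0,0,0],
    [0,5,0,0,0,0,0],
    [0,5,0,0,0,0,0],
    [0,5,0,0,0,0,0],
  ],
)

```text
time: 5.78
tool_pos: [0.5275, -0.0258, 0.0528]
tool_rot: [-3.14, -0.001, -1.19]
contact_force: [0.9, -0.6, -0.4]
opening: 0.0007
```

```bash
cat >> h.py <<'E'
D=np.array([np.cos(1.952),np.sin(1.952)]);N=np.array([-D[1],D[0]])
def pull():
    s=robot.observe();q=s['tool_pos'][:2]-np.array([.5114,.0141]);F=s['contact_force']
    print('t',round(s['time'],2),'back mm',round(-q@D*1000,2),'lat',round(q@N*1000,2),'z',round(s['tool_pos'][2],4),'Ffwd',round(F[:2]@D,2),'Fy',round(F[:2]@N,2),'Fz',round(F[2],2),'op',round(s['opening'],4),'rot',np.round(s['tool_rot'],3))
E
python3 -c "
from h import *
pull()"
```

```text
t 5.78 back mm 43.02 lat -0.06 z 0.0528 Ffwd -0.91 Fy -0.63 Fz -0.43 op 0.0007 rot [-3.14e+00 -1.00e-03 -1.19e+00]
```

Run:
```python
from h import *
c=robot.read_camera('wrist'); save(c,'w5.png'); 
c=robot.read_camera('scene'); save(c,'s5.png',(220,150,150,100),5)
pull()
```

```text
t 5.88 back mm 43.27 lat -0.11 z 0.0528 Ffwd -1.29 Fy -0.42 Fz -0.16 op 0.0007 rot [-3.139e+00 -1.000e-03 -1.190e+00]
```

View pics/w5.png

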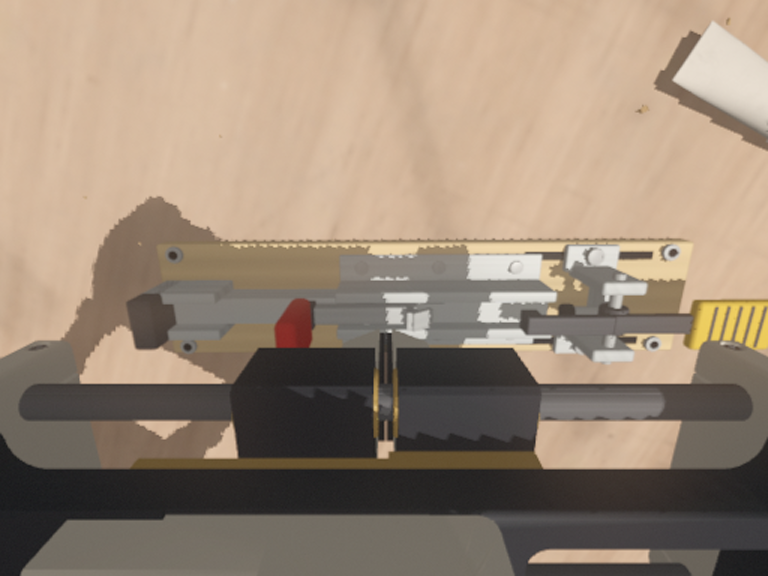

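View pics/s5.png

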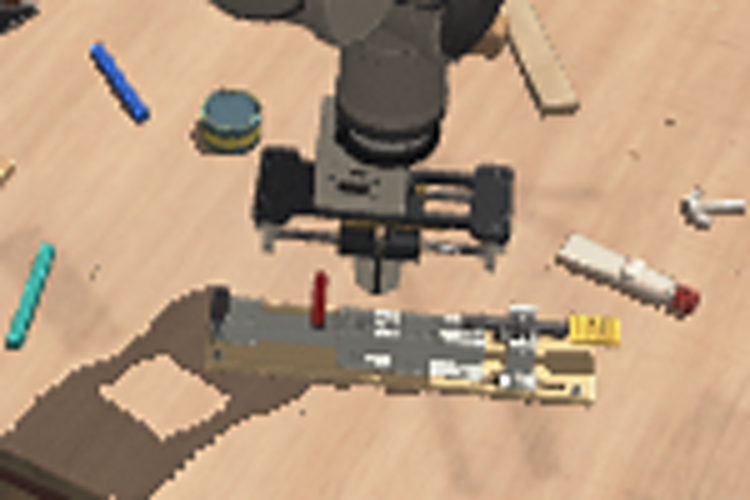

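Run:
```python
from h import *
p=robot.observe()['tool_pos']
for n in ['wrist','scene']:
    c=robot.read_camera(n); print(n,np.round(w2px(c,p),1), np.round(w2px(c,p+[0,0,.0188]),1)); 
    if n=='wrist':
        save(c,'w6.png',(150,150,250,140),3.1)
        # tab
        for q in [[.5111,.0136,.082],[.5111,.0136,.044]]: print('tab',w2px(c,q))
        print(np.round(c['T'],3))
```

```text
wrist [256.1 216.4] [256.1 226.8]
tab [190.4889096  234.23930841]
tab [201.88464778 212.91165122]
[[ 0.371 -0.89  -0.265  0.599]
 [-0.929 -0.355 -0.107  0.002]
 [ 0.001  0.286 -0.958  0.241]
 [ 0.     0.     0.     1.   ]]
scene [294.  212.1] [294.2 209. ]
```

View pics/w6.png

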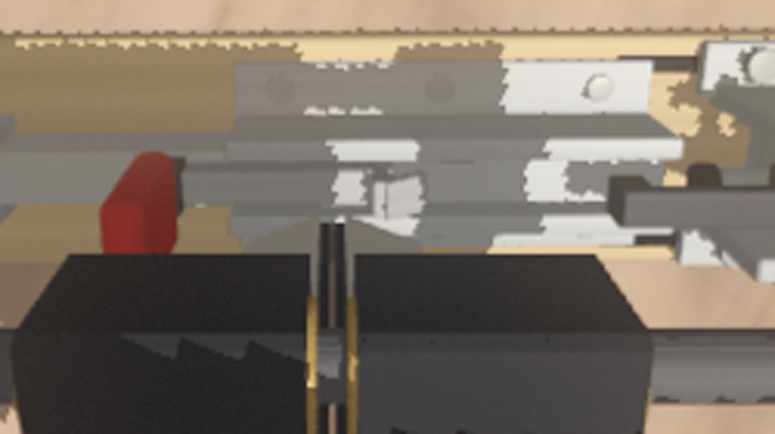

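Run:
```python
from h import *
c=robot.read_camera('scene')
a=1.952; d=D;n=N; o=np.array([.5316,-.0385])
def W(x,y,z): q=o+d*x/1000+n*y/1000; return [q[0],q[1],z/1000]
im=cv2.resize(c['img'][:,:,::-1][150:250,220:370],None,fx=5.3,fy=5.3,interpolation=cv2.INTER_CUBIC)
def dot(p,col):
    u=w2px(c,p); cv2.circle(im,(int((u[0]+.5-220)*5.3),int((u[1]+.5-150)*5.3)),3,col,-1)
for x in (-166.5,148.5):
    for y in (-35,35): dot(W(x,y,12),(255,0,255))
for y in (-13,13):
    for z in (44,82): dot(W(55,y,z),(0,255,0))
for y in (-13.5,13.5): dot(W(130,y,52),(255,255,0))
p=robot.observe()['tool_pos']; dot(p,(0,0,255)); dot(p+[0,0,.0188],(0,255,255))
cv2.imwrite('pics/s7.png',im)
```

View pics/s7.png

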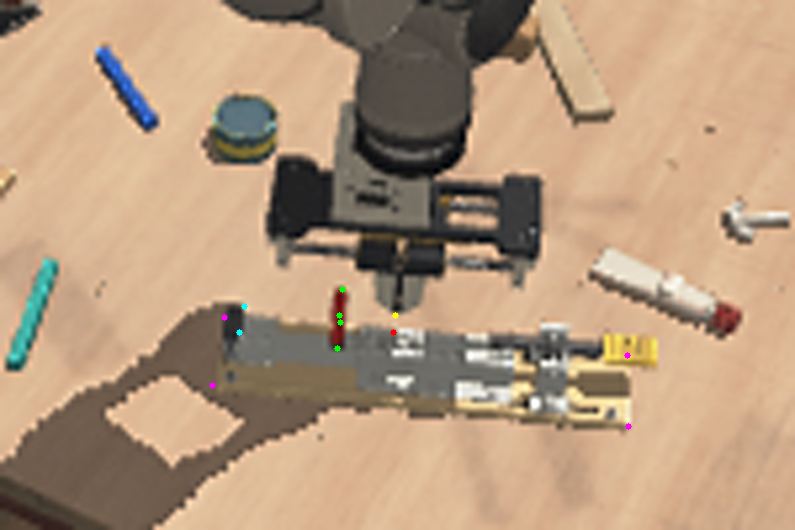

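Run:
```python
from h import *
cs=[robot.read_camera('wrist'),robot.read_camera('scene')]
save(cs[0],'w8.png',(215,190,85,60),9); save(cs[1],'s8.png',(270,185,55,45),14)
A=np.zeros((3,3));b=np.zeros(3)
for c,u in zip(cs,[(257.4,221.6),(294.9,208.5)]):
    T=np.array(c['T']);d=T[:3,:3]@np.array([(u[0]-c['cx'])/c['fx'],(u[1]-c['cy'])/c['fy'],1]);d/=np.linalg.norm(d);M=np.eye(3)-np.outer(d,d);A+=M;b+=M@T[:3,3]
p=np.linalg.solve(A,b);s=robot.observe();print(p,s['tool_pos'],s['time'])
```

```text
[ 0.53139715 -0.02587151  0.07121721] [ 0.52722832 -0.02530586  0.05280712] 6.125
```

View pics/w8.png

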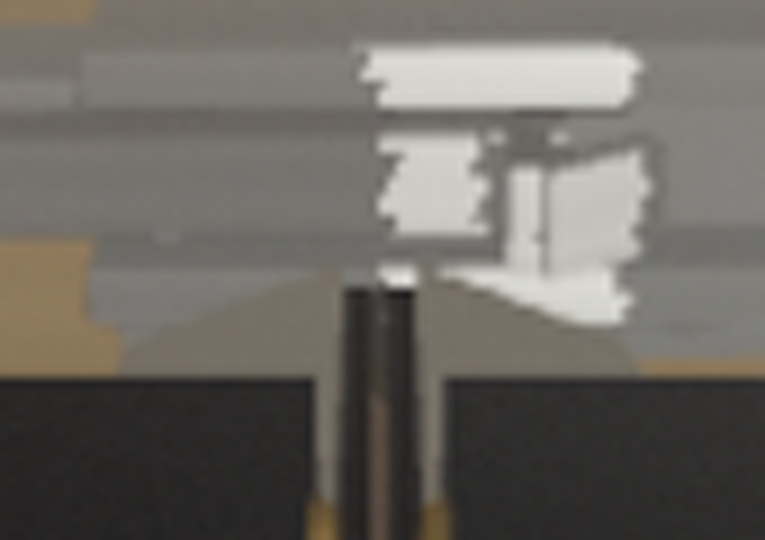

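View pics/s8.png

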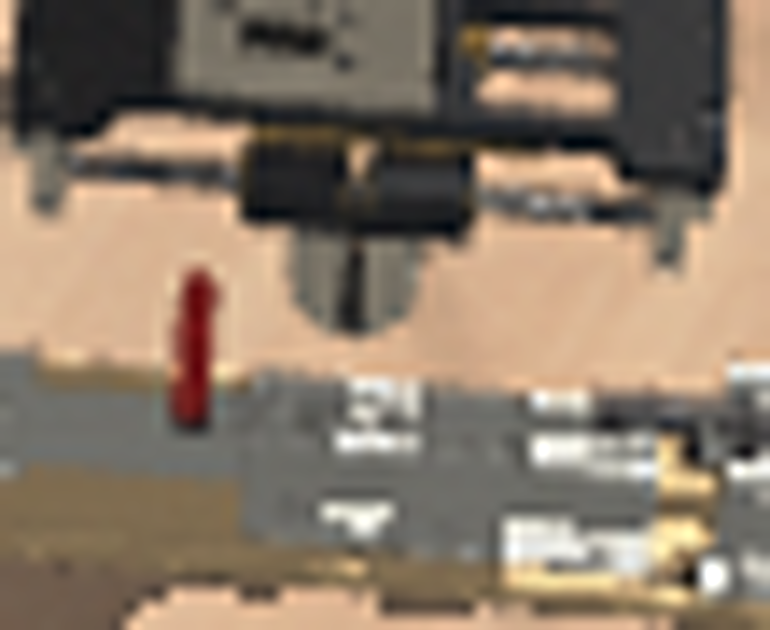

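Emit:
move_arm(
  increments=[
    [0,0,0,-30,0,0,0],
    [30,-3,0,-25,0,0,0],
    [36,-20,0,0,0,0,0],
    [36,-20,0,0,0,0,0],
    [36,0,0,0,0,0,0],
  ],
)

```text
time: 6.75
tool_pos: [0.5081, 0.0184, 0.107]
tool_rot: [3.14, 0.002, -1.188]
contact_force: [0.4, 0.4, 0.1]
opening: 0.0341
```

Run:
```python
from h import *
tool([.5111,.0136,.044],-1.187);pull()
```

```text
t 6.75 pos [0.5081 0.0184 0.107 ] rot [ 3.140e+00  2.000e-03 -1.188e+00] F [0.37 0.38 0.09] op 0.0341
shift mm [ 5.7 -1.1 63. ] turn [ 0.002  0.002 -0.001]
t 6.75 back mm -5.26 lat 1.5 z 0.107 Ffwd 0.21 Fy -0.48 Fz 0.09 op 0.0341 rot [ 3.140e+00  2.000e-03 -1.188e+00]
```

Emit:
move_arm(
  increments=[
    [36,6,-1,25,0,0,0],
    [36,0,0,22,0,0,0],
    [36,0,0,8,0,0,0],
    [36,0,0,2,0,0,0],
    [36,0,0,0,0,0,0],
  ],
)

```text
time: 7.38
tool_pos: [0.5105, 0.0142, 0.0471]
tool_rot: [3.138, 0.002, -1.185]
contact_force: [0.8, -0.6, 0.9]
opening: 0.0358
```

Run:
```python
from h import *
tool([.5111,.0136,.044],-1.187)
c=robot.read_camera('wrist'); save(c,'w9.png',(150,130,220,160),3.5)
c=robot.read_camera('scene'); save(c,'s9.png',(255,180,70,55),11)
```

```text
t 7.38 pos [0.5105 0.0142 0.0471] rot [ 3.138e+00  2.000e-03 -1.185e+00] F [ 0.8  -0.6   0.91] op 0.0358
shift mm [ 0.7 -0.3  3.1] turn [0.003 0.002 0.002]
```

View pics/w9.png

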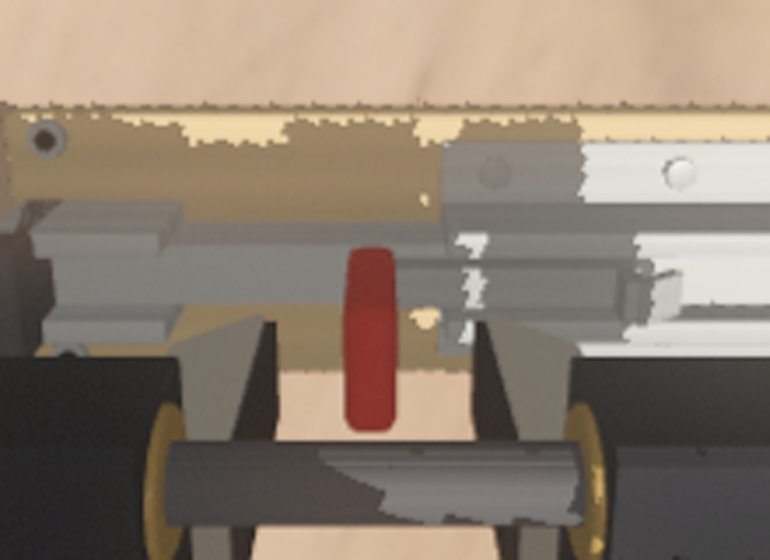

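View pics/s9.png

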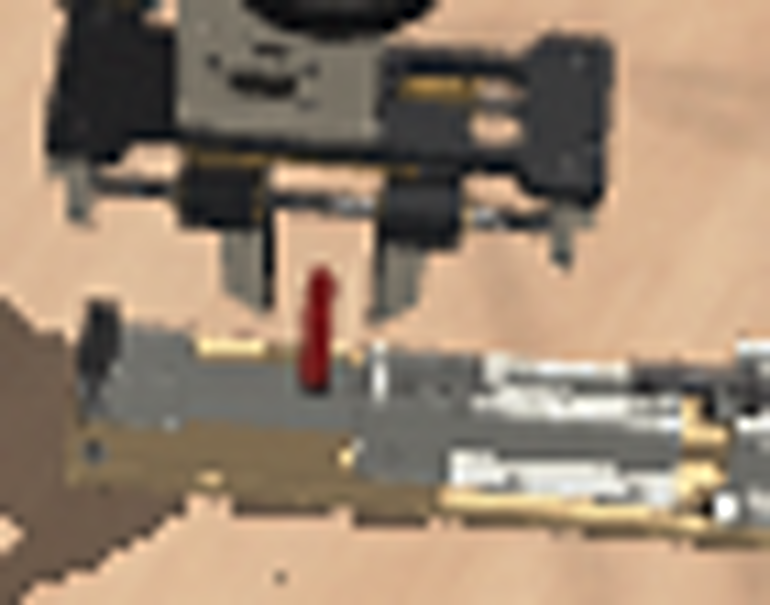

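Emit:
move_arm(
  increments=[
    [36,0,0,4,0,0,0],
    [36,0,0,0,0,0,0],
    [0,0,0,0,0,0,0],
    [0,0,0,0,0,0,0],
    [0,0,0,0,0,0,0],
    [0,0,0,0,0,0,0],
  ],
  newtons=30,
)

```text
time: 8.22
tool_pos: [0.5111, 0.0149, 0.0442]
tool_rot: [3.141, 0.002, -1.186]
contact_force: [-0.8, 3.9, 0.0]
opening: 0.0094
```

Run:
```python
from h import *
pull()
c=robot.read_camera('wrist'); save(c,'w10.png',(150,130,220,160),3.5)
pull()
```

```text
t 8.22 back mm -0.88 lat 0.02 z 0.0442 Ffwd 3.95 Fy -0.73 Fz 0.03 op 0.0094 rot [ 3.141e+00  2.000e-03 -1.186e+00]
t 8.28 back mm -0.85 lat -0.01 z 0.0443 Ffwd 3.68 Fy -0.48 Fz 1.08 op 0.0094 rot [ 3.141e+00  2.000e-03 -1.186e+00]
```

View pics/w10.png

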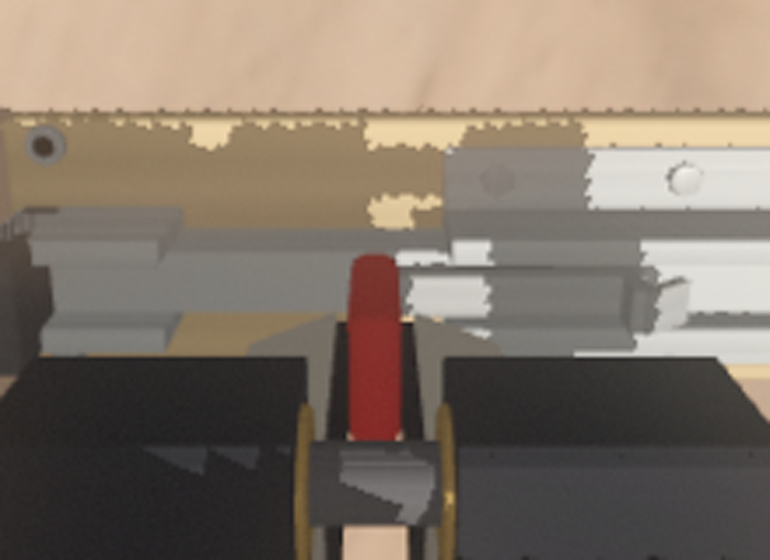

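Emit:
move_arm(
  increments=[
    [0,4,0,0,0,0,0],
    [0,4,0,0,0,0,0],
    [0,4,0,0,0,0,0],
    [0,4,0,0,0,0,0],
  ],
  newtons=40,
)

```text
time: 8.78
tool_pos: [0.5158, 0.0031, 0.0442]
tool_rot: [3.14, 0.007, -1.185]
contact_force: [-1.6, 6.5, 1.9]
opening: 0.0091
```

```bash
python3 -c "
from h import *
pull()"
```

```text
t 8.78 back mm 11.83 lat -0.03 z 0.0442 Ffwd 6.58 Fy -0.93 Fz 1.92 op 0.0091 rot [ 3.14   0.007 -1.185]
```

Emit:
move_arm(
  increments=[
    [0,4,0,0,0,-0.003,0],
    [0,4,0,0,0,-0.003,0],
    [0,4,0,0,0,-0.001,0],
    [0,4,0,0,0,0,0],
    [0,4,0,0,0,0,0],
    [0,4,0,0,0,0,0],
    [0,4,0,0,0,0,0],
    [0,4,0,0,0,0,0],
  ],
)

```text
time: 9.78
tool_pos: [0.5246, -0.0187, 0.0442]
tool_rot: [3.138, 0.028, -1.185]
contact_force: [-2.3, 7.9, 3.5]
opening: 0.0092
```

```bash
python3 -c "
from h import *
pull()"
```

```text
t 9.78 back mm 35.35 lat -0.09 z 0.0442 Ffwd 8.21 Fy -0.86 Fz 3.55 op 0.0092 rot [ 3.138  0.028 -1.185]
```

```bash
python3 -c "
from h import *
tool([.5246,-.0187,.0442],-1.187)"
```

```text
t 9.78 pos [ 0.5246 -0.0187  0.0442] rot [ 3.138  0.028 -1.185] F [-2.26  7.94  3.55] op 0.0092
shift mm [0. 0. 0.] turn [0.003 0.028 0.002]
```

Emit:
move_arm(
  increments=[
    [0,3,0,0,0,0.01,0],
    [0,3,0,0,0,0.01,0],
    [0,3,0,0,0,0.01,0],
    [0,3,0,0,0,0.005,0],
    [0,3,0,0,0,0.003,0],
  ],
)

```text
time: 10.4
tool_pos: [0.5278, -0.0266, 0.0442]
tool_rot: [3.137, -0.0, -1.185]
contact_force: [-0.8, 7.4, 2.7]
opening: 0.0093
```

```bash
python3 -c "
from h import *
pull()"
```

```text
t 10.4 back mm 43.88 lat -0.08 z 0.0442 Ffwd 7.13 Fy -1.99 Fz 2.7 op 0.0093 rot [ 3.137 -0.    -1.185]
```

Emit:
move_arm(
  increments=[
    [0,3,0,0,0,0.003,0],
    [0,3,0,0,0,0.003,0],
    [0,3,0,0,0,0.003,0],
  ],
)

```text
time: 10.78
tool_pos: [0.5295, -0.0308, 0.0442]
tool_rot: [3.136, -0.002, -1.185]
contact_force: [-1.6, 7.8, 2.9]
opening: 0.009
```

```bash
python3 -c "
from h import *
pull()"
```

```text
t 10.78 back mm 48.39 lat -0.07 z 0.0442 Ffwd 7.87 Fy -1.4 Fz 2.89 op 0.009 rot [ 3.136e+00 -2.000e-03 -1.185e+00]
```

Emit:
move_arm(
  increments=[
    [0,2.6,0,0,0,0.002,0],
    [0,2.6,0,0,0,0.002,0],
    [0,2.6,0,0,0,0.002,0],
  ],
)

```text
time: 11.15
tool_pos: [0.5303, -0.0329, 0.0442]
tool_rot: [3.135, 0.0, -1.186]
contact_force: [-2.2, 8.7, 3.6]
opening: 0.009
```

Emit:
move_arm(
  increments=[
    [0,2.4,0,0,0,0.002,0],
  ],
)

```text
time: 11.28
tool_pos: [0.5305, -0.0334, 0.0442]
tool_rot: [3.134, 0.001, -1.186]
contact_force: [-1.7, 9.7, 3.9]
opening: 0.0097
```

```bash
python3 -c "
from h import *
pull()"
```

```text
t 11.28 back mm 51.21 lat -0.06 z 0.0442 Ffwd 9.59 Fy -2.01 Fz 3.93 op 0.0097 rot [ 3.134e+00  1.000e-03 -1.186e+00]
```

Emit:
move_arm(
  increments=[
    [0,2.4,0,0,0,0,0],
  ],
)

```text
time: 11.4
tool_pos: [0.5306, -0.0339, 0.0442]
tool_rot: [3.134, 0.004, -1.186]
contact_force: [-1.8, 9.9, 4.2]
opening: 0.0093
```

Emit:
move_arm(
  increments=[
    [0,2.4,0,0,0,0,0],
  ],
)

```text
time: 11.52
tool_pos: [0.5308, -0.0343, 0.0442]
tool_rot: [3.133, 0.007, -1.186]
contact_force: [-1.8, 8.9, 3.4]
opening: 0.0093
```

Emit:
move_arm(
  increments=[
    [0,2.4,0,0,0,0,0],
  ],
)

```text
time: 11.65
tool_pos: [0.531, -0.0347, 0.0442]
tool_rot: [3.133, 0.01, -1.186]
contact_force: [-2.3, 8.2, 4.2]
opening: 0.0094
```

```bash
python3 -c "
from h import *
pull()
c=robot.read_camera('wrist'); save(c,'w11.png',(180,120,240,160),3.3)"
```

```text
t 11.65 back mm 52.62 lat -0.01 z 0.0442 Ffwd 8.51 Fy -0.91 Fz 4.22 op 0.0094 rot [ 3.133  0.01  -1.186]
```

View pics/w11.png

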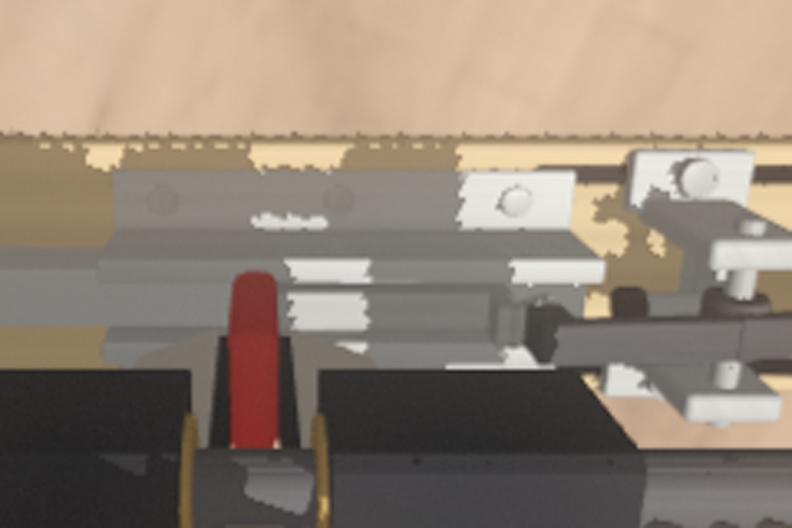

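Emit:
move_arm(
  increments=[
    [0,3,0,0,0,0.01,0],
    [0,3,0,0,0,0.004,0],
  ],
)

```text
time: 11.95
tool_pos: [0.5318, -0.0368, 0.0442]
tool_rot: [3.132, 0.002, -1.186]
contact_force: [-1.4, 10.5, 3.5]
opening: 0.0098
```

Emit:
move_arm(
  increments=[
    [0,3,0,0,0,0.003,0],
  ],
)

```text
time: 12.08
tool_pos: [0.5321, -0.0377, 0.0442]
tool_rot: [3.132, 0.002, -1.186]
contact_force: [-2.6, 9.2, 3.9]
opening: 0.0094
```

```bash
python3 -c "
from h import *
pull()"
```

```text
t 12.07 back mm 55.76 lat 0.01 z 0.0442 Ffwd 9.47 Fy -0.98 Fz 3.95 op 0.0094 rot [ 3.132e+00  2.000e-03 -1.186e+00]
```

Emit:
move_arm(
  increments=[
    [0,3,0,0,0,0.003,0],
  ],
)

```text
time: 12.2
tool_pos: [0.5326, -0.0387, 0.0442]
tool_rot: [3.131, 0.002, -1.186]
contact_force: [-2.2, 9.4, 3.9]
opening: 0.0093
```

Emit:
move_arm(
  increments=[
    [0,3,0,0,0,0.003,0],
  ],
)

```text
time: 12.32
tool_pos: [0.533, -0.0397, 0.0442]
tool_rot: [3.131, 0.002, -1.186]
contact_force: [-2.8, 9.4, 3.3]
opening: 0.0093
```

Emit:
move_arm(
  increments=[
    [0,3,0,0,0,0.003,0],
  ],
)

```text
time: 12.45
tool_pos: [0.5334, -0.0408, 0.0442]
tool_rot: [3.131, 0.002, -1.186]
contact_force: [-1.7, 9.7, 3.6]
opening: 0.0095
```

```bash
python3 -c "
from h import *
pull()
c=robot.read_camera('wrist'); save(c,'w12.png',(180,120,240,160),3.3)"
```

```text
t 12.45 back mm 59.09 lat 0.02 z 0.0442 Ffwd 9.62 Fy -2.0 Fz 3.63 op 0.0095 rot [ 3.131e+00  2.000e-03 -1.186e+00]
```

View pics/w12.png

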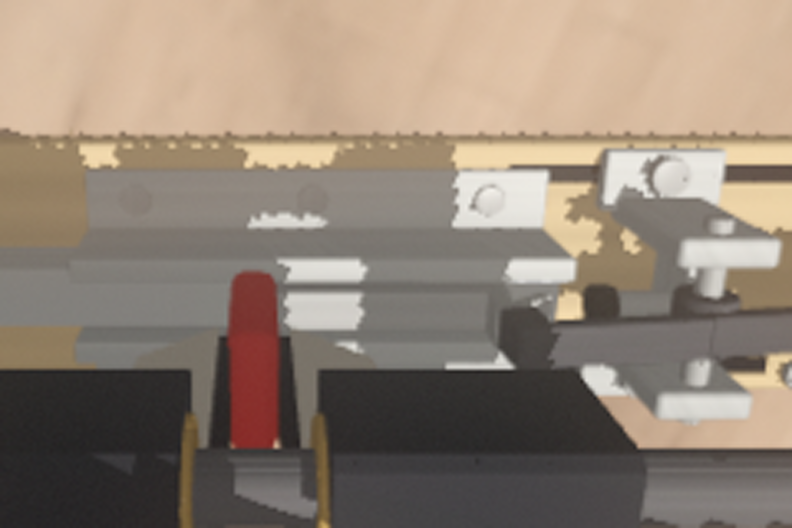

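Emit:
move_arm(
  increments=[
    [0,3,0,0,0,0.003,0],
  ],
)

```text
time: 12.62
tool_pos: [0.5338, -0.0419, 0.0442]
tool_rot: [3.13, 0.002, -1.186]
contact_force: [-2.2, 9.1, 4.1]
opening: 0.0094
```

Emit:
move_arm(
  increments=[
    [0,3,0,0,0,0.003,0],
  ],
)

```text
time: 12.75
tool_pos: [0.5342, -0.0429, 0.0442]
tool_rot: [3.13, 0.002, -1.186]
contact_force: [-1.4, 9.7, 4.0]
opening: 0.0094
```

Emit:
move_arm(
  increments=[
    [0,3,0,0,0,0.003,0],
  ],
)

```text
time: 12.88
tool_pos: [0.5346, -0.0438, 0.0442]
tool_rot: [3.129, 0.002, -1.186]
contact_force: [-1.7, 8.6, 4.1]
opening: 0.0092
```

```bash
python3 -c "
from h import *
pull()
c=robot.read_camera('wrist'); save(c,'w13.png',(180,120,240,160),3.3)"
```

```text
t 12.88 back mm 62.39 lat 0.05 z 0.0442 Ffwd 8.56 Fy -1.64 Fz 4.11 op 0.0092 rot [ 3.129e+00  2.000e-03 -1.186e+00]
```

View pics/w13.png

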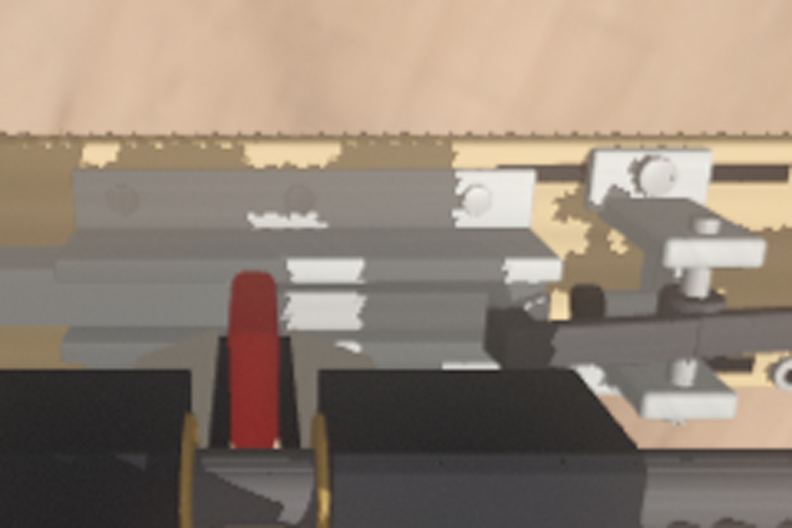

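Emit:
move_arm(
  increments=[
    [0,3,0,0,0,0.003,0],
  ],
)

```text
time: 13.05
tool_pos: [0.5349, -0.0448, 0.0442]
tool_rot: [3.129, 0.002, -1.186]
contact_force: [-2.1, 9.6, 3.2]
opening: 0.0093
```

Emit:
move_arm(
  increments=[
    [0,3,0,0,0,0.003,0],
  ],
)

```text
time: 13.18
tool_pos: [0.5353, -0.0459, 0.0442]
tool_rot: [3.128, 0.002, -1.186]
contact_force: [-2.0, 10.0, 4.1]
opening: 0.0091
```

Emit:
move_arm(
  increments=[
    [0,3,0,0,0,0.003,0],
  ],
)

```text
time: 13.3
tool_pos: [0.5357, -0.0468, 0.0442]
tool_rot: [3.128, 0.002, -1.186]
contact_force: [-1.8, 9.5, 4.3]
opening: 0.0092
```

```bash
python3 -c "
from h import *
pull()
c=robot.read_camera('wrist'); save(c,'w14.png',(180,120,240,160),3.3)"
```

```text
t 13.3 back mm 65.57 lat 0.09 z 0.0442 Ffwd 9.44 Fy -1.89 Fz 4.31 op 0.0092 rot [ 3.128e+00  2.000e-03 -1.186e+00]
```

View pics/w14.png

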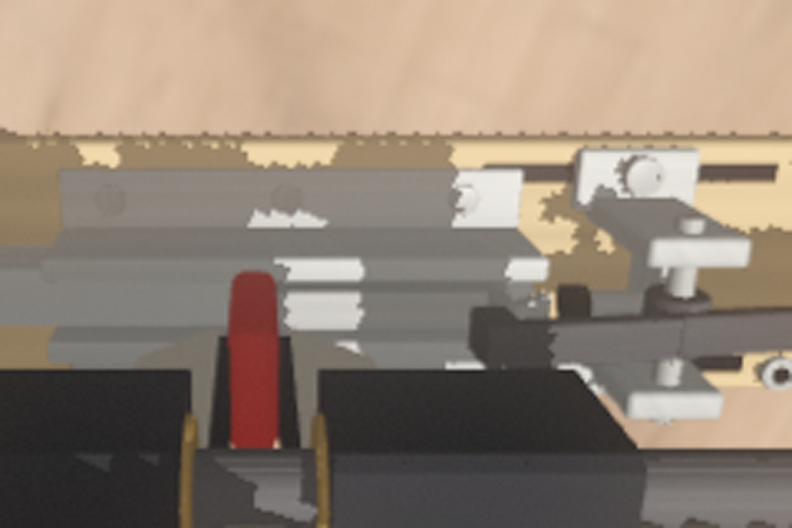

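Emit:
move_arm(
  increments=[
    [0,3,0,0,0.003,0.003,0],
  ],
)

```text
time: 13.48
tool_pos: [0.5362, -0.0478, 0.0442]
tool_rot: [3.131, 0.002, -1.186]
contact_force: [-2.0, 10.5, 4.1]
opening: 0.0096
```

Emit:
move_arm(
  increments=[
    [0,3,0,0,0.003,0.003,0],
  ],
)

```text
time: 13.6
tool_pos: [0.5367, -0.0487, 0.0442]
tool_rot: [3.133, 0.002, -1.186]
contact_force: [-1.5, 8.8, 4.0]
opening: 0.0092
```

```bash
python3 -c "
from h import *
pull()"
```

```text
t 13.6 back mm 67.7 lat -0.08 z 0.0442 Ffwd 8.72 Fy -1.85 Fz 3.96 op 0.0092 rot [ 3.133e+00  2.000e-03 -1.186e+00]
```

Emit:
move_arm(
  increments=[
    [0,3,0,0,0.003,0.003,0],
  ],
)

```text
time: 13.72
tool_pos: [0.5372, -0.0496, 0.0442]
tool_rot: [3.136, 0.002, -1.186]
contact_force: [-2.1, 10.2, 3.1]
opening: 0.0093
```

Emit:
move_arm(
  increments=[
    [0,3,0,0,0.003,0.003,0],
  ],
)

```text
time: 13.85
tool_pos: [0.5374, -0.0502, 0.0442]
tool_rot: [3.139, 0.002, -1.186]
contact_force: [-2.8, 12.0, 4.9]
opening: 0.0091
```

```bash
python3 -c "
from h import *
pull()
c=robot.read_camera('wrist'); save(c,'w15.png',(180,120,240,160),3.3)"
```

```text
t 13.85 back mm 69.35 lat -0.24 z 0.0442 Ffwd 12.22 Fy -1.87 Fz 4.86 op 0.0091 rot [ 3.139e+00  2.000e-03 -1.186e+00]
```

View pics/w15.png

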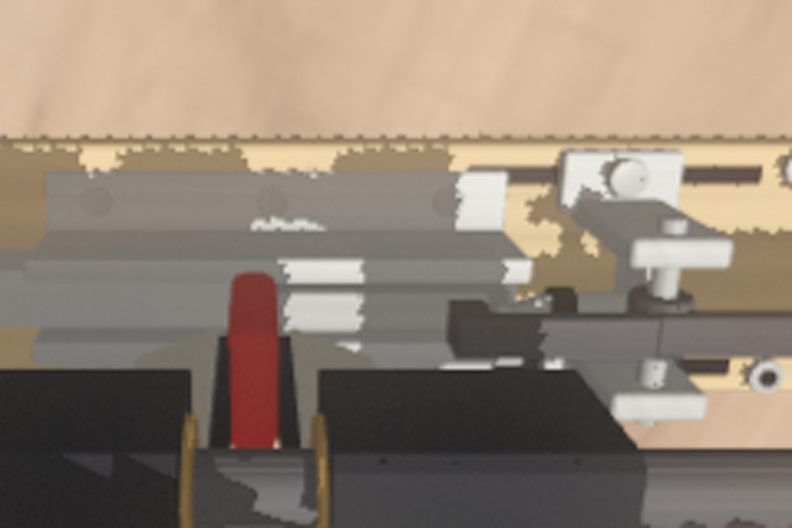

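Emit:
move_arm(
  increments=[
    [0,0,0,0,0,0,0],
    [0,0,0,0,0,0,0],
    [30,0,0,0,0,0,0],
    [30,0,0,0,0,0,0],
    [30,0,0,0,0,0,0],
    [30,0,0,0,0,0,0],
  ],
)

```text
time: 14.65
tool_pos: [0.537, -0.0493, 0.0442]
tool_rot: [3.139, 0.004, -1.186]
contact_force: [-1.7, 0.0, 0.2]
opening: 0.03
```

```bash
python3 -c "
from h import *
pull()
c=robot.read_camera('wrist'); save(c,'w16.png',(180,120,240,160),3.3)"
```

```text
t 14.65 back mm 68.38 lat -0.15 z 0.0442 Ffwd 0.65 Fy 1.53 Fz 0.16 op 0.03 rot [ 3.139  0.004 -1.186]
```

View pics/w16.png

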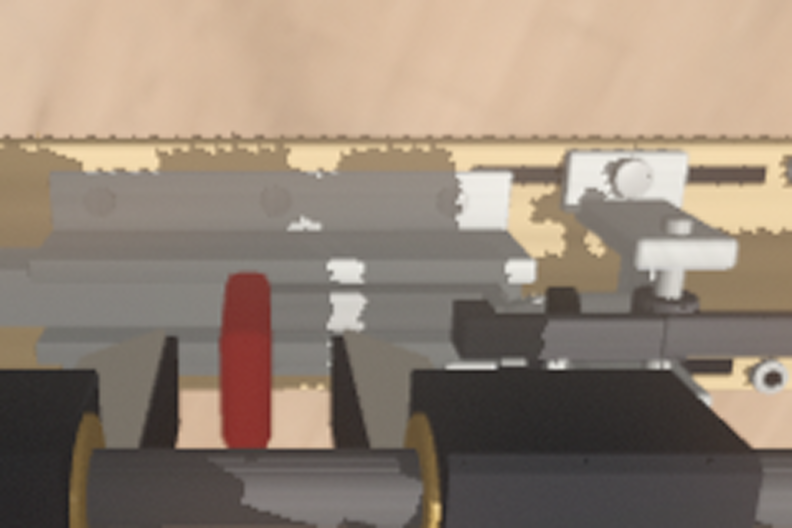

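Emit:
move_arm(
  increments=[
    [30,0,0,-40,0,0,0],
    [30,0,0,-40,0,0,0.168],
    [40,0,0,-30,0,0,0.168],
    [40,-58,1.4,0,0,0,0],
    [40,-58,1.4,0,0,0,0],
    [40,-58,1.4,0,0,0,0],
    [40,-58,1.4,0,0,0,0],
    [40,-58,1.4,0,0,0,0],
    [40,-58,1.4,0,0,0,0],
    [40,-50,1.4,0,0,0,0],
    [40,0,0,0,0,0,0],
  ],
)

```text
time: 16.08
tool_pos: [0.5141, 0.3583, 0.1588]
tool_rot: [3.141, 0.003, -1.538]
contact_force: [1.3, -0.6, 0.4]
opening: 0.0398
```

```bash
python3 -c "
from h import *
tool([.5076,.3534,.06],-1.523)
c=robot.read_camera('wrist'); save(c,'w17.png');np.save('w17.npy',c,allow_pickle=True)
print([(np.round(d['rect']).tolist(),round(d['conf'],2)) for d in robot.look_for('stick','wrist')])
c=robot.read_camera('scene'); save(c,'s17.png',(150,120,220,130),3.6)
print(robot.observe()['qpos'])
"
```

```text
t 16.07 pos [0.5141 0.3583 0.1588] rot [ 3.141e+00  3.000e-03 -1.538e+00] F [ 1.34 -0.57  0.43] op 0.0398
shift mm [ 4.9  6.6 98.8] turn [ 0.001  0.003 -0.015]
[([273.0, 2.0, 55.0, 40.0], 0.95), ([252.0, 132.0, 11.0, 89.0], 0.64), ([318.0, 191.0, 20.0, 40.0], 0.64), ([32.0, 206.0, 25.0, 52.0], 0.59)]
[4.78987098e-01 5.55112977e-01 1.28331545e+00 1.53222328e-03
 1.30347394e+00 2.02150622e+00]
```

View pics/w17.png

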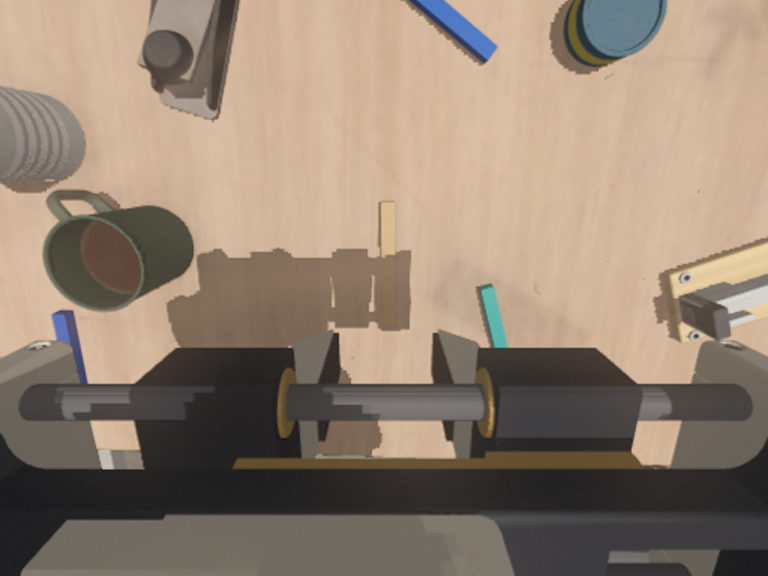

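View pics/s17.png

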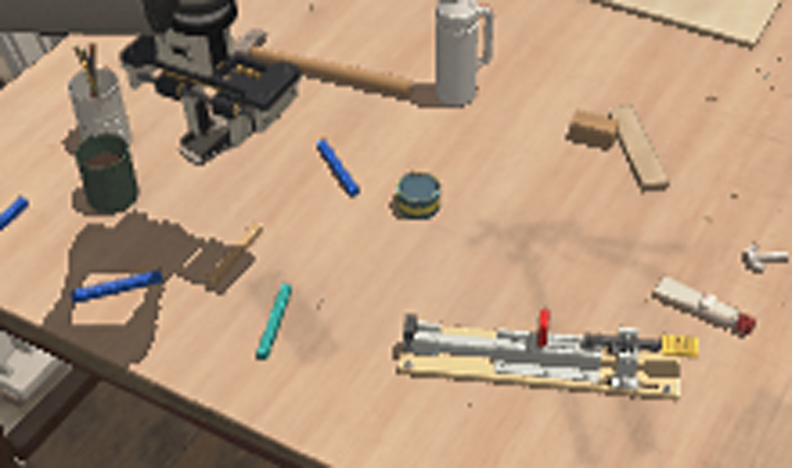

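```bash
python3 -c "
from h import *
c=np.load('w17.npy',allow_pickle=True).item()
im=c['img'][:,:,::-1][125:230,225:290]; im=np.clip(im.astype(float)*1.5,0,255).astype(np.uint8)
cv2.imwrite('pics/w17z.png',cv2.resize(im,None,fx=5.7,fy=5.7,interpolation=cv2.INTER_CUBIC))
"
```

```text
(no output)
```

View pics/w17z.png

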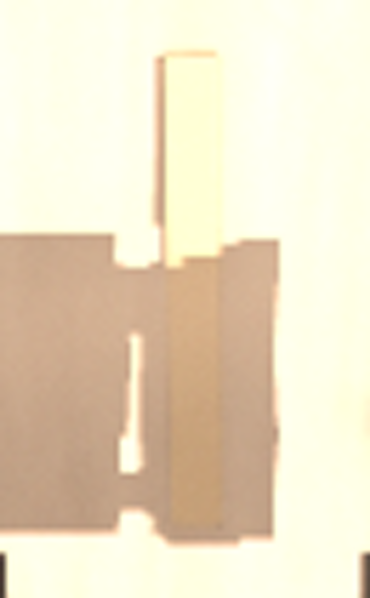

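```bash
python3 -c "
from h import *
c=np.load('w17.npy',allow_pickle=True).item()
print(np.round(np.array(c['T'])[:3,3],3))
P=[px2w(c,225+x/5.7,125+y/5.7,.012) for x,y in [(165,56),(216,56),(170,524),(221,522)]]
for p in P: print(np.round(p,4))
P=np.array(P); a=P[:2].mean(0);b=P[2:].mean(0);print((a+b)/2,np.linalg.norm(a-b),np.arctan2(*(a-b)[[1,0]]))
"
```

```text
[0.592 0.36  0.347]
[0.5622 0.363  0.012 ]
[0.5626 0.3519 0.012 ]
[0.4531 0.3586 0.012 ]
[0.454  0.3465 0.012 ]
[0.50797573 0.35500609 0.012     ] 0.10891591754918216 0.04484293706401366
```

```bash
python3 -c "
from h import *
tool([.508,.355,.02],-1.526)
"
```

```text
t 16.23 pos [0.5152 0.3542 0.1591] rot [ 3.141e+00  1.000e-03 -1.543e+00] F [-0.   -1.05 -0.43] op 0.0399
shift mm [ -0.8   7.  139.1] turn [ 0.001  0.001 -0.017]
```

Emit:
move_arm(
  increments=[
    [40,-1,7,50,0,0,-0.017],
    [40,0,0,40,0,0,0],
    [40,0,0,15,0,0,0],
    [40,0,0,0,0,0,0],
  ],
)

```text
time: 16.73
tool_pos: [0.5115, 0.35, 0.0543]
tool_rot: [-3.138, 0.002, -1.533]
contact_force: [0.6, 0.4, 0.5]
opening: 0.0398
```

```bash
python3 -c "
from h import *
tool([.508,.355,.010],-1.526)
c=robot.read_camera('wrist'); save(c,'w18.png',(130,100,250,190),3.1)
tool([.508,.355,.010],-1.526)
"
```

```text
t 16.73 pos [0.5115 0.35   0.0543] rot [-3.138e+00  2.000e-03 -1.533e+00] F [0.62 0.44 0.46] op 0.0398
shift mm [-5.1  3.5 44.3] turn [-0.003  0.002 -0.007]
t 16.77 pos [0.512  0.3502 0.0551] rot [-3.137e+00  3.000e-03 -1.533e+00] F [-0.45  0.57  0.58] op 0.0396
shift mm [-4.8  4.  45.1] turn [-0.005  0.003 -0.007]
```

View pics/w18.png

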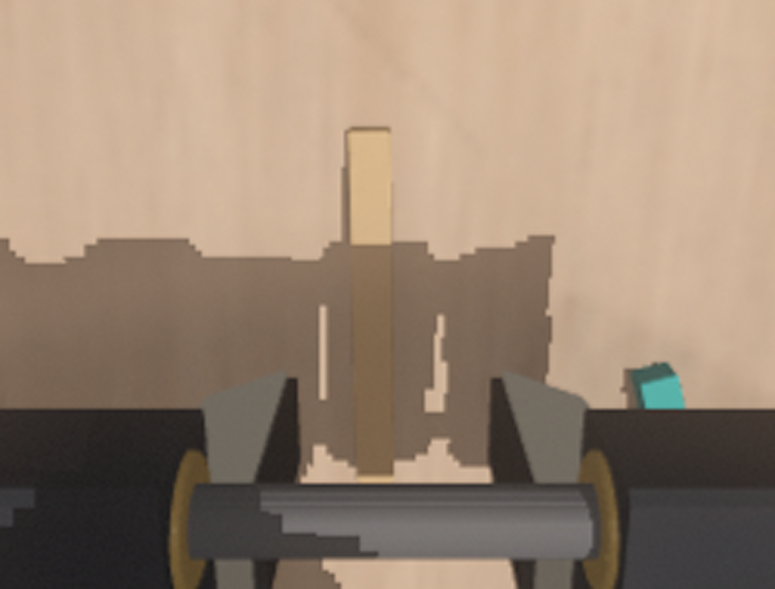

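Emit:
move_arm(
  increments=[
    [40,-5,4,20,-0.005,0.003,-0.007],
    [40,0,0,15,0,0,0],
    [40,0,0,6,0,0,0],
    [40,0,0,2,0,0,0],
  ],
)

```text
time: 17.27
tool_pos: [0.5095, 0.3563, 0.0122]
tool_rot: [-3.138, 0.002, -1.525]
contact_force: [0.1, -1.0, 0.4]
opening: 0.04
```

```bash
python3 -c "
from h import *
tool([.508,.355,.008],-1.526)
c=robot.read_camera('scene'); save(c,'s19.png',(170,150,70,55),11)
c=robot.read_camera('wrist'); save(c,'w19.png',(130,100,250,190),3.1)
"
```

```text
t 17.27 pos [0.5095 0.3563 0.0122] rot [-3.138e+00  2.000e-03 -1.525e+00] F [ 0.08 -0.97  0.38] op 0.04
shift mm [1.3 1.6 4.2] turn [-0.004  0.002  0.001]
```

View pics/s19.png

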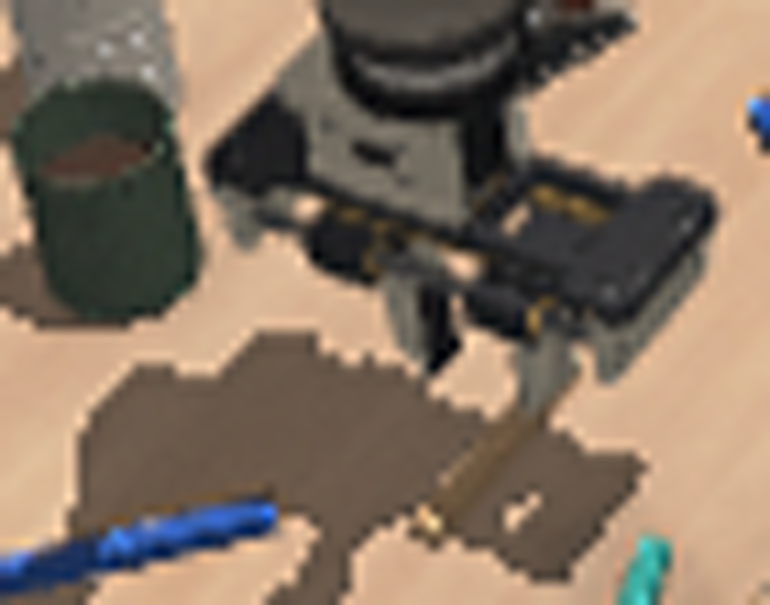

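View pics/w19.png

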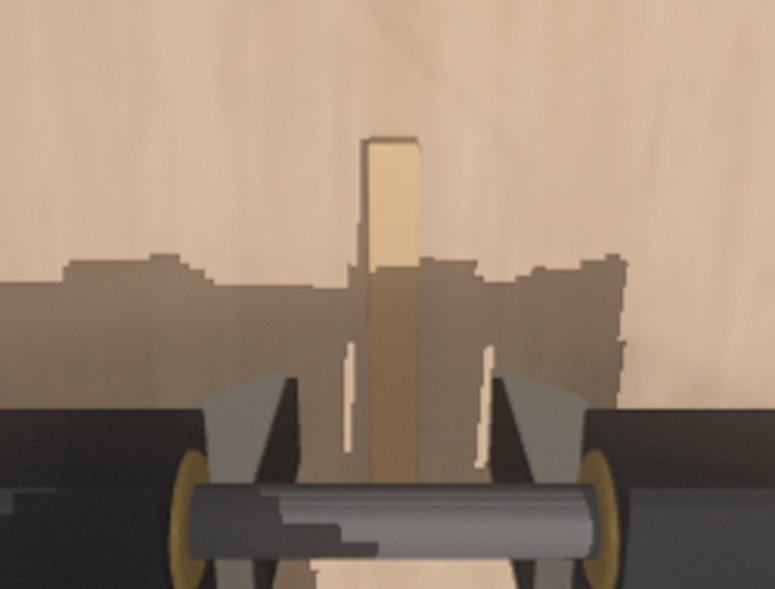

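Emit:
move_arm(
  increments=[
    [40,1,1.5,5,0,0,0],
    [40,0,0,4,0,0,0],
    [40,0,0,3,0,0,0],
  ],
)

```text
time: 17.75
tool_pos: [0.5088, 0.3555, 0.0008]
tool_rot: [-3.136, 0.003, -1.526]
contact_force: [-0.4, -0.1, -0.4]
opening: 0.04
```

Emit:
move_arm(
  increments=[
    [40,0,0,3,0,0,0],
    [40,0,0,3,0,0,0],
  ],
)

```text
time: 18.0
tool_pos: [0.5089, 0.3555, -0.0055]
tool_rot: [-3.135, 0.003, -1.526]
contact_force: [-0.9, 0.5, 0.4]
opening: 0.0401
```

```bash
python3 -c "
from h import *
tool([.508,.355,-.01],-1.526)
c=robot.read_camera('scene'); save(c,'s20.png',(170,150,70,55),11)
"
```

```text
t 18.0 pos [ 0.5089  0.3555 -0.0055] rot [-3.135e+00  3.000e-03 -1.526e+00] F [-0.86  0.51  0.4 ] op 0.0401
shift mm [0.5 0.9 4.4] turn [-0.006  0.003  0.   ]
```

View pics/s20.png

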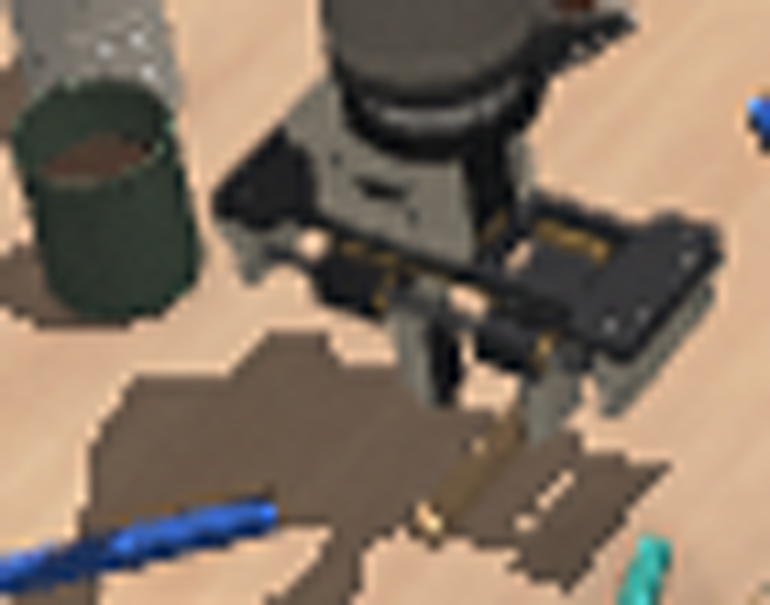

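Emit:
move_arm(
  increments=[
    [40,0.5,1,3,0,0,0],
    [40,0,0,3,0,0,0],
  ],
)

```text
time: 18.3
tool_pos: [0.5077, 0.3549, -0.0123]
tool_rot: [-3.136, 0.002, -1.526]
contact_force: [-0.4, 0.2, 0.6]
opening: 0.04
```

Emit:
move_arm(
  increments=[
    [40,0,0,2,0,0,0],
  ],
)

```text
time: 18.42
tool_pos: [0.5077, 0.3549, -0.0144]
tool_rot: [-3.136, 0.002, -1.526]
contact_force: [0.0, 0.0, -0.2]
opening: 0.04
```

Emit:
move_arm(
  increments=[
    [40,0,0,2,0,0,0],
  ],
)

```text
time: 18.55
tool_pos: [0.5077, 0.3549, -0.0166]
tool_rot: [-3.136, 0.002, -1.526]
contact_force: [-0.7, -0.1, 0.9]
opening: 0.0399
```

Emit:
move_arm(
  increments=[
    [40,0,0,1.5,0,0,0],
  ],
)

```text
time: 18.68
tool_pos: [0.5077, 0.3549, -0.0182]
tool_rot: [-3.136, 0.002, -1.526]
contact_force: [-0.9, -0.1, -0.6]
opening: 0.0401
```

```bash
python3 -c "
from h import *
tool([.508,.355,-.0188],-1.526)
c=robot.read_camera('wrist'); save(c,'w21.png',(130,100,250,190),3.1)
c=robot.read_camera('scene'); save(c,'s21.png',(170,150,70,55),11)
"
```

```text
t 18.68 pos [ 0.5077  0.3549 -0.0182] rot [-3.136e+00  2.000e-03 -1.526e+00] F [-0.86 -0.13 -0.6 ] op 0.0401
shift mm [-0.1 -0.3  0.6] turn [-0.006  0.002  0.   ]
```

View pics/w21.png

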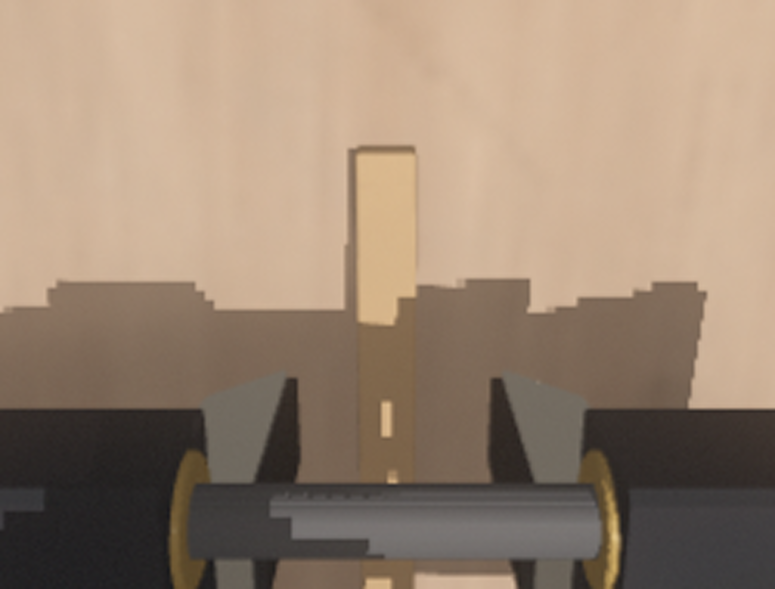

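View pics/s21.png

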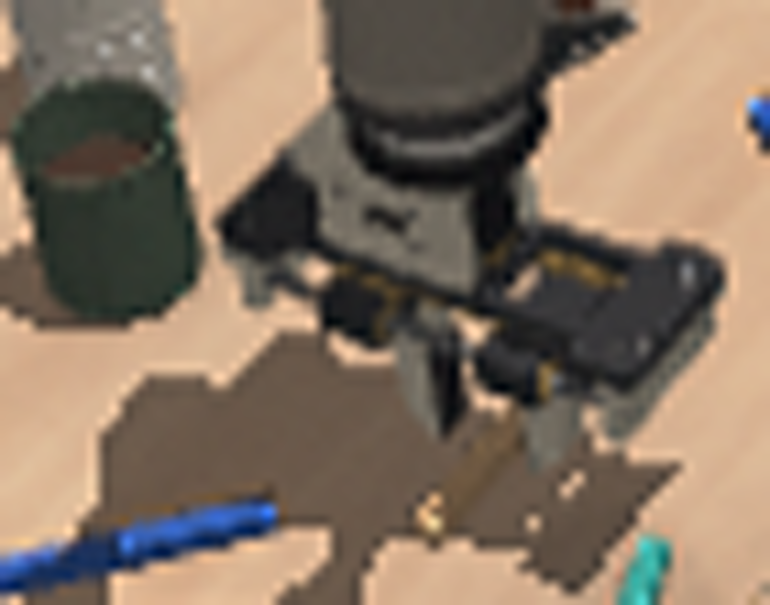

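```bash
python3 -c "
from h import *
c=robot.read_camera('scene')
for y in (.335,.375):
  for z in (-.018,0,.005,.01,.015,.02):
    u=w2px(c,[.508,y,z]); print(y,z,np.round((u+.5-[170,150])*11))
"
```

```text
0.335 -0.018 [545. 509.]
0.335 0 [540. 479.]
0.335 0.005 [539. 470.]
0.335 0.01 [537. 462.]
0.335 0.015 [536. 453.]
0.335 0.02 [535. 444.]
0.375 -0.018 [465. 475.]
0.375 0 [460. 445.]
0.375 0.005 [458. 436.]
0.375 0.01 [457. 428.]
0.375 0.015 [455. 419.]
0.375 0.02 [454. 410.]
```

Emit:
move_arm(
  increments=[
    [40,0,0,2,0,0,0],
  ],
)

```text
time: 18.95
tool_pos: [0.508, 0.355, -0.02]
tool_rot: [-3.135, 0.003, -1.526]
contact_force: [0.1, 0.2, 0.9]
opening: 0.0401
```

Emit:
move_arm(
  increments=[
    [40,0,0,2,0,0,0],
  ],
)

```text
time: 19.08
tool_pos: [0.508, 0.355, -0.0221]
tool_rot: [-3.135, 0.003, -1.526]
contact_force: [0.0, 0.0, -0.6]
opening: 0.0402
```

Emit:
move_arm(
  increments=[
    [40,0,0,1.5,0,0,0],
  ],
)

```text
time: 19.2
tool_pos: [0.508, 0.355, -0.0237]
tool_rot: [-3.135, 0.003, -1.526]
contact_force: [-0.3, 0.0, -0.4]
opening: 0.0401
```

Emit:
move_arm(
  increments=[
    [40,0,0,1.5,0,0,0],
  ],
)

```text
time: 19.32
tool_pos: [0.508, 0.355, -0.0253]
tool_rot: [-3.135, 0.003, -1.526]
contact_force: [-0.1, -0.2, 0.2]
opening: 0.0401
```

Emit:
move_arm(
  increments=[
    [40,0,0,1.5,0,0,0],
  ],
)

```text
time: 19.45
tool_pos: [0.508, 0.355, -0.027]
tool_rot: [-3.135, 0.003, -1.526]
contact_force: [-0.3, -0.3, -0.0]
opening: 0.0403
```

```bash
python3 -c "
from h import *
tool([.508,.355,-.0188],-1.526)
c=robot.read_camera('scene'); save(c,'s22.png',(170,150,70,55),11)
"
```

```text
t 19.45 pos [ 0.508  0.355 -0.027] rot [-3.135e+00  3.000e-03 -1.526e+00] F [-0.28 -0.32 -0.03] op 0.0403
shift mm [-0.  -0.1 -8.2] turn [-0.006  0.003  0.   ]
```

View pics/s22.png

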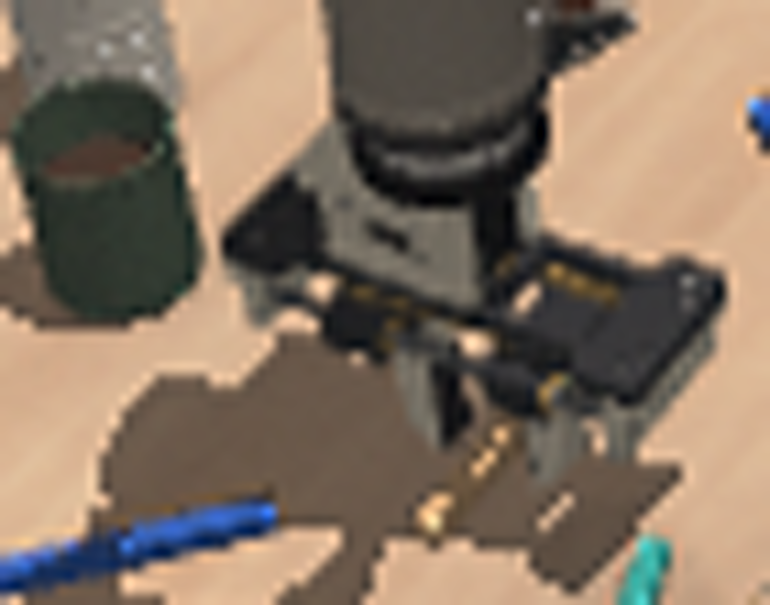

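Emit:
move_arm(
  increments=[
    [0,0,0,0,0,0,0],
    [0,0,0,0,0,0,0],
    [0,0,0,0,0,0,0],
    [0,0,0,0,0,0,0],
    [0,0,0,0,0,0,0],
  ],
  newtons=15,
)

```text
time: 20.12
tool_pos: [0.5079, 0.355, -0.0271]
tool_rot: [-3.136, 0.003, -1.526]
contact_force: [-0.6, 0.1, -0.1]
opening: 0.012
```

```bash
python3 -c "
from h import *
tool([.508,.355,.073],-1.526)
c=robot.read_camera('wrist'); save(c,'w23.png',(130,100,250,190),3.1)
"
```

```text
t 20.12 pos [ 0.5079  0.355  -0.0271] rot [-3.136e+00  3.000e-03 -1.526e+00] F [-0.58  0.13 -0.11] op 0.012
shift mm [  -0.3   -0.7 -100.1] turn [-0.006  0.003  0.   ]
```

View pics/w23.png

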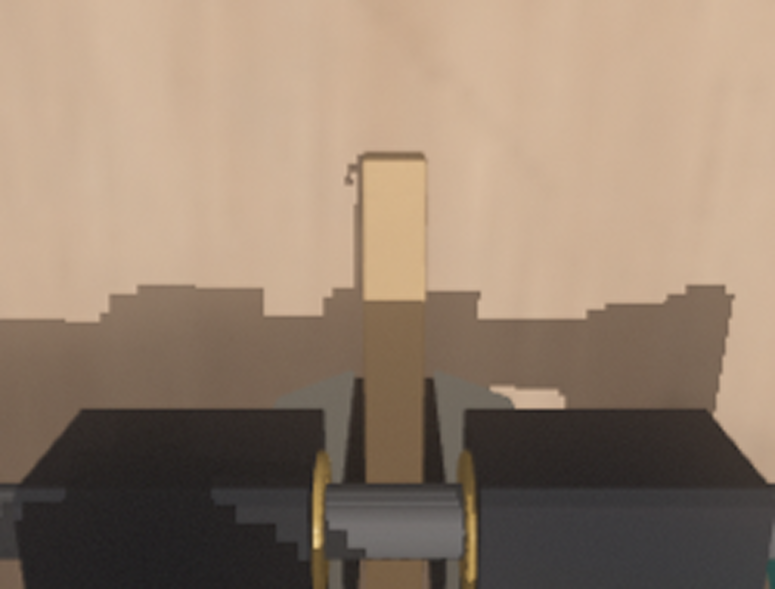

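Emit:
move_arm(
  increments=[
    [0,0,0,-20,0,0,0],
    [0,0,0,-40,0,0,0],
    [0,0,0,-40,0,0,0.15],
    [0,0,0,-30,0,0,0.18],
    [0,0,0,0,0,0,0.18],
    [0,0,0,0,0,0,0.18],
    [0,0,0,0,0,0,0.18],
    [0,0,0,0,0,0,0.18],
    [0,0,0,0,0,0,0.18],
    [0,0,0,0,0,0,0],
  ],
)

```text
time: 21.42
tool_pos: [0.5181, 0.3234, 0.1042]
tool_rot: [3.083, 0.011, -2.733]
contact_force: [-0.9, 0.1, -0.0]
opening: 0.0117
```

```bash
python3 -c "
from h import *
tool([.5062,.025,.09],-2.757)
print(robot.observe()['qpos'])
"
```

```text
t 21.43 pos [0.5181 0.3234 0.1042] rot [ 3.083  0.011 -2.733] F [-0.9   0.13 -0.03] op 0.0117
shift mm [ 129.5 -269.4   -3. ] turn [0.058 0.011 0.024]
[0.39896801 0.56670088 1.42526698 0.06416412 1.13947047 3.10535981]
```

Emit:
move_arm(
  increments=[
    [0,21,-45,0,0,0,0],
    [0,21,-45,0,0,0,0],
    [0,21,-45,0,0.02,0,0],
    [0,21,-45,0,0.02,0,0],
    [0,21,-45,0,0.01,0,0],
    [0,21,-45,0,0.01,0,0],
    [0,0,0,0,0,0,0],
  ],
)

```text
time: 22.3
tool_pos: [0.5111, 0.0207, 0.0927]
tool_rot: [-3.136, 0.015, -2.724]
contact_force: [-0.0, 0.8, 1.0]
opening: 0.0117
```

```bash
python3 -c "
from h import *
tool([.5062,.025,.09],-2.757)
print(robot.observe()['qpos'])
"
```

```text
t 22.3 pos [0.5111 0.0207 0.0927] rot [-3.136  0.015 -2.724] F [-0.04  0.76  0.99] op 0.0117
shift mm [2.8 5.9 2.6] turn [-0.005  0.015  0.033]
[-0.11122006  0.41837856  1.72242864  0.00323808  0.98497973  2.61118417]
```

Emit:
move_arm(
  increments=[
    [0,3,6,0,-0.005,0.015,0.033],
    [0,0,0,0,0,0,0],
    [0,0,0,0,0,0,0],
  ],
)

```text
time: 22.68
tool_pos: [0.5063, 0.0274, 0.093]
tool_rot: [-3.142, 0.001, -2.755]
contact_force: [-0.6, -0.4, 0.4]
opening: 0.0117
```

```bash
python3 -c "
from h import *
tool([.5062,.025,.03],-2.757)
c=robot.read_camera('wrist'); save(c,'w24.png');np.save('w24.npy',c,allow_pickle=True)
"
```

```text
t 22.68 pos [0.5063 0.0274 0.093 ] rot [-3.142e+00  1.000e-03 -2.755e+00] F [-0.6  -0.45  0.44] op 0.0117
shift mm [ 1.1 -2.2 63. ] turn [-0.     0.001  0.002]
```

View pics/w24.png

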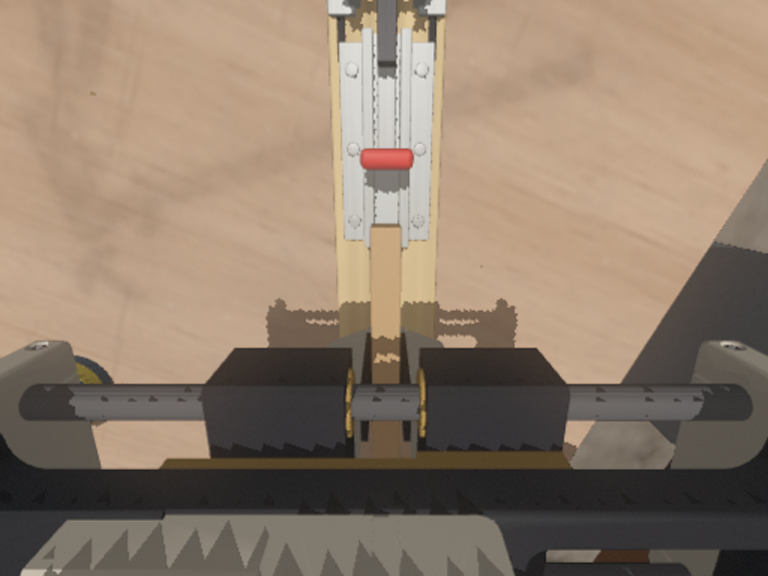

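```bash
python3 -c "
from h import *
c=np.load('w24.npy',allow_pickle=True).item()
im=c['img'][:,:,::-1][20:235,205:310]
cv2.imwrite('pics/w24a.png',cv2.resize(im[:110],None,fx=7,fy=5.4,interpolation=cv2.INTER_CUBIC))
cv2.imwrite('pics/w24b.png',cv2.resize(im[110:],None,fx=7,fy=5.4,interpolation=cv2.INTER_CUBIC))
"
```

```text
(no output)
```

View pics/w24a.png

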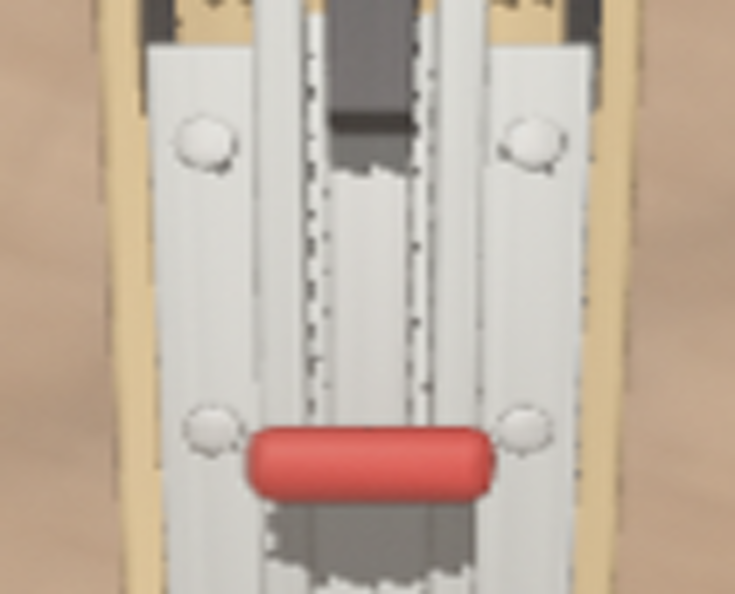

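View pics/w24b.png

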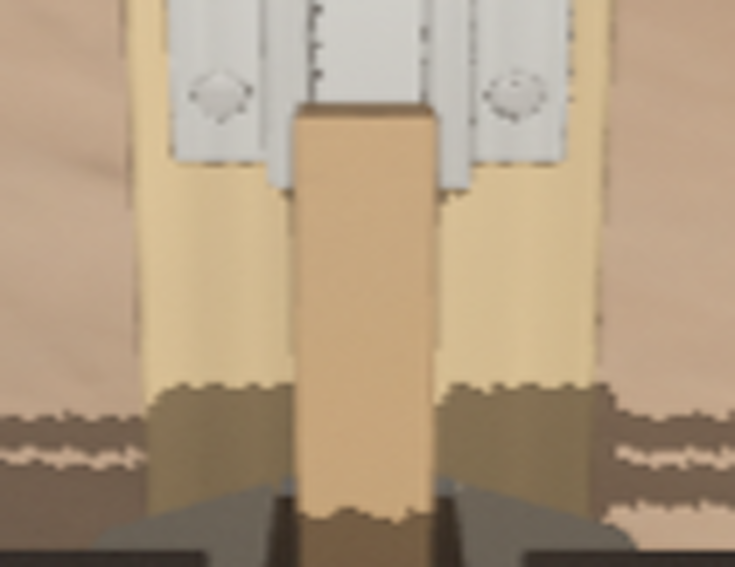

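```bash
python3 -c "
from h import *
c=np.load('w24.npy',allow_pickle=True).item()
a=1.955;d=np.array([np.cos(a),np.sin(a)]);n=np.array([-d[1],d[0]]);o=np.array([.53456,-.04708])
def f(x,y,z,off=130):
    q=px2w(c,205+x/7,off+y/5.4,z)[:2]-o; return np.round([q@d*1000,q@n*1000],1)
for k in [('stickend L',294,118,.132),('R',437,118,.132),('L2',297,450,.132),('R2',435,450,.132),('wall endoutL',268,185,.04),('R',470,185,.04),('base',143,400,.012),('R',597,400,.012),('base0',131,150,.012),('R',607,150,.012)]: print(k,f(*k[1:]))
for k in [('wall outL',254,250,.04),('outR',482,250,.04),('inL',304,250,.04),('inR',435,250,.04),('base',110,250,.012),('R',627,250,.012),('tab top L',252,465,.082),('R',492,465,.082),('tab back',370,427,.082),('tab front',370,500,.082),('floorL',330,250,.03),('floorR',408,250,.03)]: print(k,f(*k[1:],20))
print((np.array([.5063,.0274])-o)@d,(np.array([.5063,.0274])-o)@n)
"
```

```text
('stickend L', 294, 118, 0.132) [23.6 -6.7]
('R', 437, 118, 0.132) [23.6  4.8]
('L2', 297, 450, 0.132) [60.5 -6.7]
('R2', 435, 450, 0.132) [60.5  5.1]
('wall endoutL', 268, 185, 0.04) [ 48.8 -13.6]
('R', 470, 185, 0.04) [48.8 12.9]
('base', 143, 400, 0.012) [ 97.6 -34.6]
('R', 597, 400, 0.012) [97.5 34.8]
('base0', 131, 150, 0.012) [ 47.7 -34.8]
('R', 607, 150, 0.012) [47.5 34.3]
('wall outL', 254, 250, 0.04) [-33.5 -14.2]
('outR', 482, 250, 0.04) [-33.6  12.8]
('inL', 304, 250, 0.04) [-33.5  -8.3]
('inR', 435, 250, 0.04) [-33.6   7.2]
('base', 110, 250, 0.012) [-37.5 -34.7]
('R', 627, 250, 0.012) [-37.7  33.6]
('tab top L', 252, 465, 0.082) [ -1.5 -12.5]
('R', 492, 465, 0.082) [-1.5 11.9]
('tab back', 370, 427, 0.082) [-6.2 -0.5]
('tab front', 370, 500, 0.082) [ 2.9 -0.5]
('floorL', 330, 250, 0.03) [-35.   -5.4]
('floorR', 408, 250, 0.03) [-35.    4.2]
0.07964264093528346 -0.001716899779693791
```

Emit:
move_arm(
  increments=[
    [0,0,0,25,0,0,0],
    [0,0,0,20,0,0,0],
    [0,0,0,10,0,0,0],
    [0,0,0,0,0,0,0],
  ],
)

```text
time: 23.22
tool_pos: [0.5076, 0.029, 0.0373]
tool_rot: [-3.141, 0.004, -2.751]
contact_force: [0.2, 0.6, -0.7]
opening: 0.0118
```

```bash
python3 -c "
from h import *
tool([.5059,.0272,.003],-2.757)
c=robot.read_camera('wrist'); save(c,'w25.png',(180,60,150,180),3.3);np.save('w25.npy',c,allow_pickle=True)
tool([.5059,.0272,.003],-2.757)
"
```

```text
t 23.23 pos [0.5076 0.029  0.0373] rot [-3.141  0.004 -2.751] F [ 0.15  0.58 -0.73] op 0.0118
shift mm [ 2.3 -1.  34.3] turn [-0.001  0.004  0.006]
t 23.27 pos [0.5079 0.0289 0.0378] rot [-3.14   0.004 -2.751] F [-0.25  0.35 -0.49] op 0.0118
shift mm [ 2.7 -0.8 34.8] turn [-0.001  0.004  0.006]
```

View pics/w25.png

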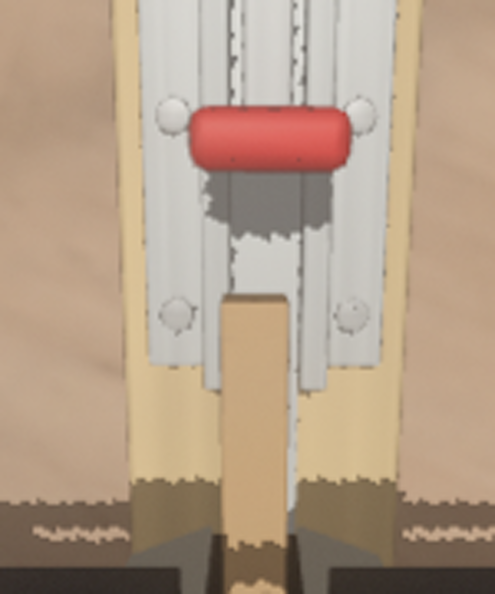

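Emit:
move_arm(
  increments=[
    [0,2.7,-0.8,8,0,0.004,0.006],
    [0,0,0,8,0,0,0],
    [0,0,0,3,0,0,0],
    [0,0,0,0,0,0,0],
  ],
)

```text
time: 23.78
tool_pos: [0.5066, 0.0269, 0.0188]
tool_rot: [-3.139, 0.002, -2.757]
contact_force: [-0.0, 0.5, -0.5]
opening: 0.0116
```

```bash
python3 -c "
from h import *
tool([.5059,.0272,.003],-2.757)
"
```

```text
t 23.77 pos [0.5066 0.0269 0.0188] rot [-3.139e+00  2.000e-03 -2.757e+00] F [-0.04  0.51 -0.49] op 0.0116
shift mm [ 0.6  0.6 15.8] turn [-0.003  0.002 -0.   ]
```

Emit:
move_arm(
  increments=[
    [0,0.7,0.6,1,-0.003,0.002,0],
    [0,0,0,0,0,0,0],
  ],
)

```text
time: 24.02
tool_pos: [0.5059, 0.0272, 0.018]
tool_rot: [3.141, 0.001, -2.757]
contact_force: [-0.3, -0.5, -0.1]
opening: 0.0115
```

```bash
python3 -c "
from h import *
tool([.5059,.0272,.003],-2.757)
c=robot.read_camera('wrist'); save(c,'w26.png',(205,140,105,100),7);np.save('w26.npy',c,allow_pickle=True)
"
```

```text
t 24.02 pos [0.5059 0.0272 0.018 ] rot [ 3.141e+00  1.000e-03 -2.757e+00] F [-0.3  -0.53 -0.09] op 0.0115
shift mm [ 0.1  0.  15. ] turn [ 0.     0.001 -0.   ]
```

View pics/w26.png

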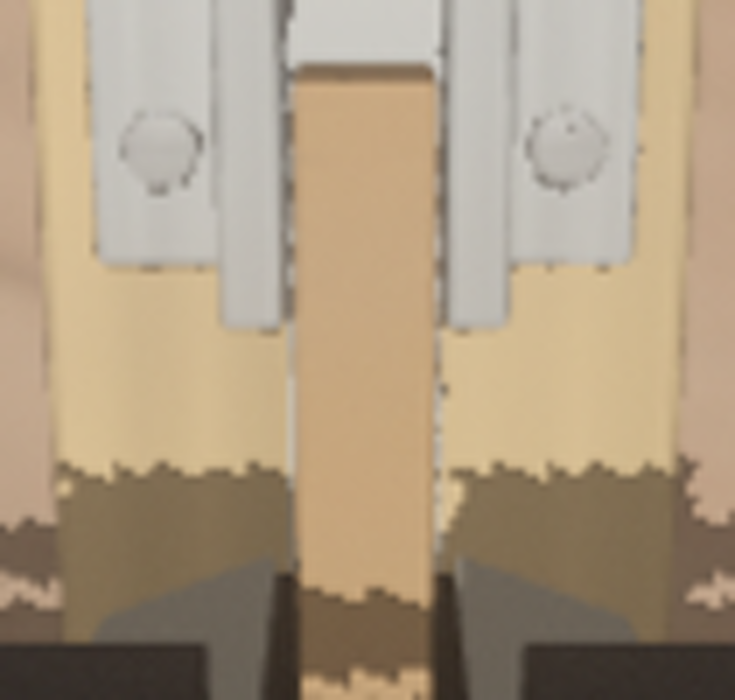

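Emit:
move_arm(
  increments=[
    [0,0,0,5,0,0,0],
    [0,0,0,4,0,0,0],
    [0,0,0,2,0,0,0],
  ],
)

```text
time: 24.45
tool_pos: [0.5062, 0.0272, 0.0065]
tool_rot: [-3.142, 0.001, -2.757]
contact_force: [0.1, 0.0, 0.2]
opening: 0.0118
```

```bash
python3 -c "
from h import *
tool([.5059,.0272,.003],-2.757)
"
```

```text
t 24.45 pos [0.5062 0.0272 0.0065] rot [-3.142e+00  1.000e-03 -2.757e+00] F [0.07 0.03 0.17] op 0.0118
shift mm [0.3 0.1 3.5] turn [-0.     0.001 -0.   ]
```

Emit:
move_arm(
  increments=[
    [0,0.3,0,1.5,0,0,0],
  ],
)

```text
time: 24.58
tool_pos: [0.5059, 0.0271, 0.0047]
tool_rot: [3.142, 0.001, -2.757]
contact_force: [0.3, 0.2, -0.5]
opening: 0.0117
```

Emit:
move_arm(
  increments=[
    [0,0,0,1,0,0,0],
  ],
)

```text
time: 24.7
tool_pos: [0.5057, 0.0271, 0.0036]
tool_rot: [3.141, 0.001, -2.757]
contact_force: [0.5, 0.1, -0.4]
opening: 0.0117
```

Emit:
move_arm(
  increments=[
    [0,0,0,1,0,0,0],
  ],
)

```text
time: 24.82
tool_pos: [0.5058, 0.0271, 0.0027]
tool_rot: [3.141, 0.001, -2.757]
contact_force: [-3.4, 0.3, 12.3]
opening: 0.0117
```

```bash
python3 -c "
from h import *
tool([.5059,.0272,.003],-2.757)
c=robot.read_camera('wrist'); save(c,'w27.png',(205,140,105,100),7)
"
```

```text
t 24.82 pos [0.5058 0.0271 0.0027] rot [ 3.141e+00  1.000e-03 -2.757e+00] F [-3.41  0.27 12.31] op 0.0117
shift mm [-0.1  0.1 -0.3] turn [ 0.     0.001 -0.   ]
```

View pics/w27.png

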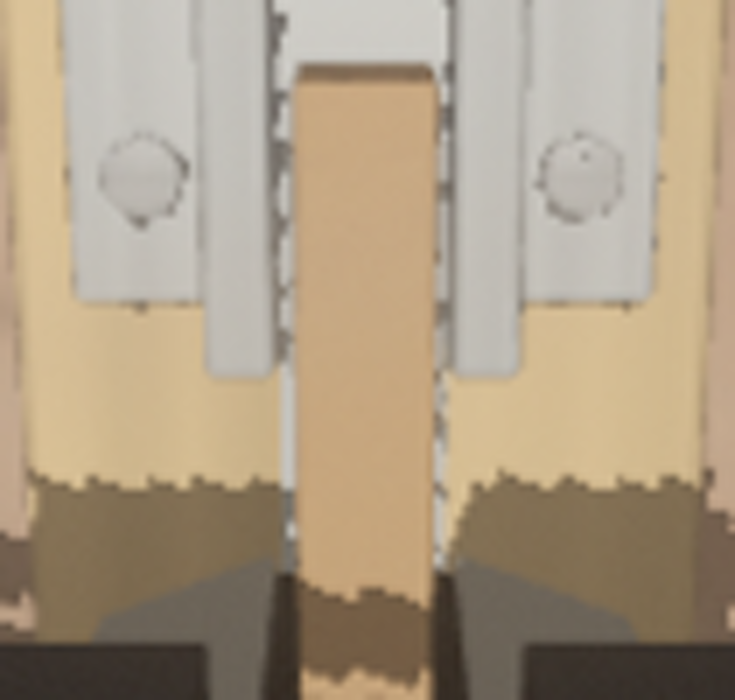

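Emit:
move_arm(
  increments=[
    [0,0,0,-0.5,0,0,0],
    [26,0,0,0,0,0,0],
    [26,0,0,0,0,0,0],
    [26,0,0,0,0,0,0],
  ],
)

```text
time: 25.38
tool_pos: [0.506, 0.0271, 0.0034]
tool_rot: [-3.142, 0.002, -2.757]
contact_force: [-0.3, -0.2, 0.5]
opening: 0.0257
```

```bash
python3 -c "
from h import *
tool([.5059,.0272,.003],-2.757)
c=robot.read_camera('wrist'); save(c,'w28.png',(180,100,150,140),5)
"
```

```text
t 25.38 pos [0.506  0.0271 0.0034] rot [-3.142e+00  2.000e-03 -2.757e+00] F [-0.31 -0.17  0.53] op 0.0257
shift mm [0.1 0.1 0.4] turn [-0.     0.002 -0.   ]
```

View pics/w28.png

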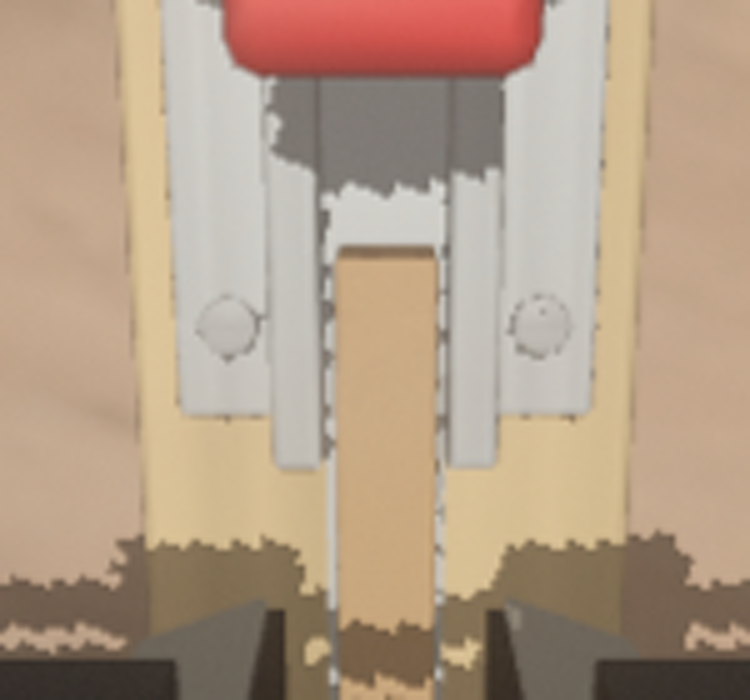

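Emit:
move_arm(
  increments=[
    [26,0,0,-15,0,0,0],
    [26,0,0,-40,0,0,0],
    [26,0,0,-45,0,0,0],
    [10,0,-45,0,0,0,0],
    [0,0,-50,0,0,0,0],
    [0,0,-50,0,0,0,0],
    [0,0,-50,0,0,0,0],
    [0,0,-30,0,0,0,0],
    [0,0,0,0,0,0,0],
    [0,0,0,0,0,0,0],
  ],
)

```text
time: 26.68
tool_pos: [0.5939, -0.1873, 0.1175]
tool_rot: [-3.136, 0.009, -2.755]
contact_force: [0.0, -0.4, 0.2]
opening: 0.0002
```

```bash
python3 -c "
from h import *
tool([.5925,-.1887,.04],-2.757)
c=robot.read_camera('wrist'); save(c,'w29.png')
c=robot.read_camera('scene'); save(c,'s29.png',(240,150,130,100),5.5)
c=robot.read_camera('top'); save(c,'t29.png',(250,170,110,70),7)
tool([.5925,-.1887,.04],-2.757)
"
```

```text
t 26.68 pos [ 0.5939 -0.1873  0.1175] rot [-3.136  0.009 -2.755] F [ 0.02 -0.39  0.2 ] op 0.0002
shift mm [ 2.5 -0.4 77.5] turn [-0.006  0.009  0.002]
t 26.82 pos [ 0.594  -0.1868  0.1175] rot [-3.135  0.009 -2.754] F [-0.56  0.93  0.27] op 0.0005
shift mm [ 2.8 -0.7 77.5] turn [-0.006  0.009  0.003]
```

View pics/w29.png

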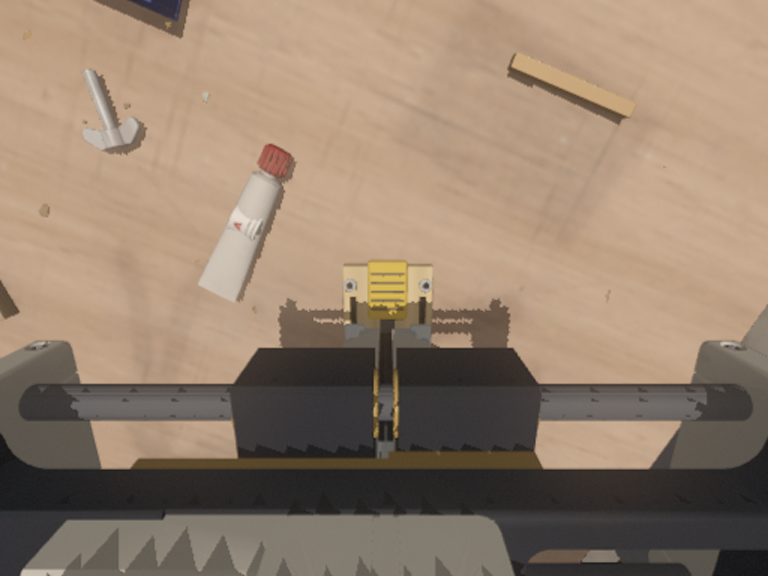

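View pics/s29.png

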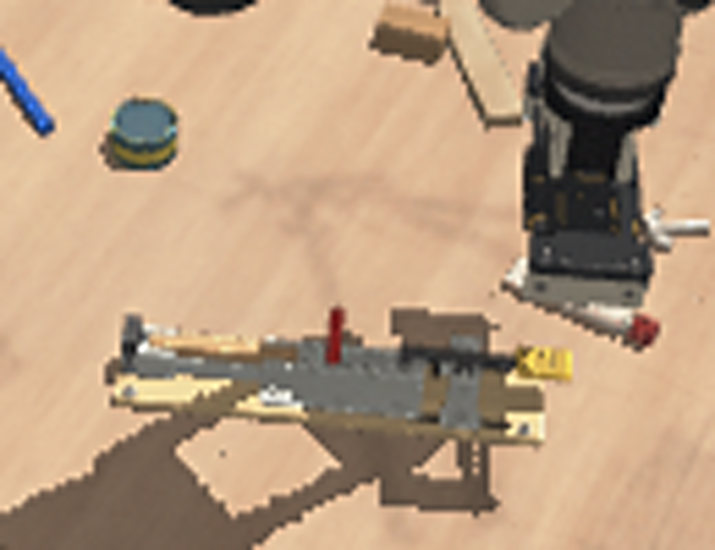

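```bash
python3 -c "
from h import *
c=robot.read_camera('wrist')
a=px2w(c,387/1.5,262/1.5,.057);b=px2w(c,387/1.5,316/1.5,.057);print(a,b,(a+b)/2)
tool([.5925,-.1887,.04],-2.757)
"
```

```text
[ 0.60017217 -0.20544303  0.057     ] [ 0.58625134 -0.17145086  0.057     ] [ 0.59321176 -0.18844695  0.057     ]
t 26.88 pos [ 0.5941 -0.1868  0.1174] rot [-3.135  0.009 -2.754] F [-0.46 -0.37  0.44] op 0.0007
shift mm [ 2.8 -0.7 77.4] turn [-0.006  0.009  0.003]
```

Emit:
move_arm(
  increments=[
    [0,2.5,-1.5,30,-0.006,0.009,0.003],
    [0,0,0,30,0,0,0],
    [0,0,0,10,0,0,0],
    [0,0,0,0,0,0,0],
  ],
)

```text
time: 27.38
tool_pos: [0.5934, -0.1866, 0.0478]
tool_rot: [-3.14, 0.001, -2.753]
contact_force: [1.0, -1.2, 0.2]
opening: 0.0002
```

```bash
python3 -c "
from h import *
tool([.593,-.189,.03],-2.757)
"
```

```text
t 27.38 pos [ 0.5934 -0.1866  0.0478] rot [-3.140e+00  1.000e-03 -2.753e+00] F [ 1.01 -1.21  0.15] op 0.0002
shift mm [ 1.3 -2.  17.8] turn [-0.002  0.001  0.004]
```

Emit:
move_arm(
  increments=[
    [0,1.3,-2,8,0,0,0.004],
    [0,0,0,6,0,0,0],
    [0,0,0,3,0,0,0],
  ],
)

```text
time: 27.75
tool_pos: [0.5945, -0.1895, 0.0324]
tool_rot: [-3.137, 0.004, -2.757]
contact_force: [-0.4, -0.2, 0.4]
opening: 0.0004
```

Emit:
move_arm(
  increments=[
    [0,0,0,3,0,0,0],
  ],
)

```text
time: 27.88
tool_pos: [0.5946, -0.1897, 0.0295]
tool_rot: [-3.136, 0.005, -2.757]
contact_force: [-0.2, 0.1, -1.1]
opening: 0.0001
```

Emit:
move_arm(
  increments=[
    [0,0,0,3,0,0,0],
  ],
)

```text
time: 28.0
tool_pos: [0.5948, -0.1898, 0.0264]
tool_rot: [-3.136, 0.005, -2.757]
contact_force: [-0.1, -0.2, 0.6]
opening: 0.0005
```

```bash
python3 -c "
from h import *
tool([.593,-.189,.022],-2.757)
"
```

```text
t 28.0 pos [ 0.5948 -0.1898  0.0264] rot [-3.136  0.005 -2.757] F [-0.07 -0.2   0.57] op 0.0005
shift mm [1.4 1.4 4.4] turn [-0.005  0.005 -0.   ]
```

Emit:
move_arm(
  increments=[
    [0,1.4,1,3,0,0,0],
  ],
)

```text
time: 28.12
tool_pos: [0.5946, -0.1901, 0.0243]
tool_rot: [-3.133, 0.008, -2.757]
contact_force: [3.6, -1.6, 4.8]
opening: 0.0006
```

Emit:
move_arm(
  increments=[
    [0,0,0,3,0,0,0],
  ],
)

```text
time: 28.25
tool_pos: [0.595, -0.1904, 0.0218]
tool_rot: [-3.132, 0.008, -2.757]
contact_force: [-1.1, -0.9, 3.8]
opening: 0.0005
```

```bash
python3 -c "
from h import *
tool([.593,-.189,.022],-2.757)
c=robot.read_camera('wrist'); save(c,'w30.png',(180,120,150,130),5)
"
```

```text
t 28.25 pos [ 0.595  -0.1904  0.0218] rot [-3.132  0.008 -2.757] F [-1.08 -0.94  3.84] op 0.0005
shift mm [ 1.3  2.1 -0.3] turn [-0.009  0.008 -0.   ]
```

View pics/w30.png

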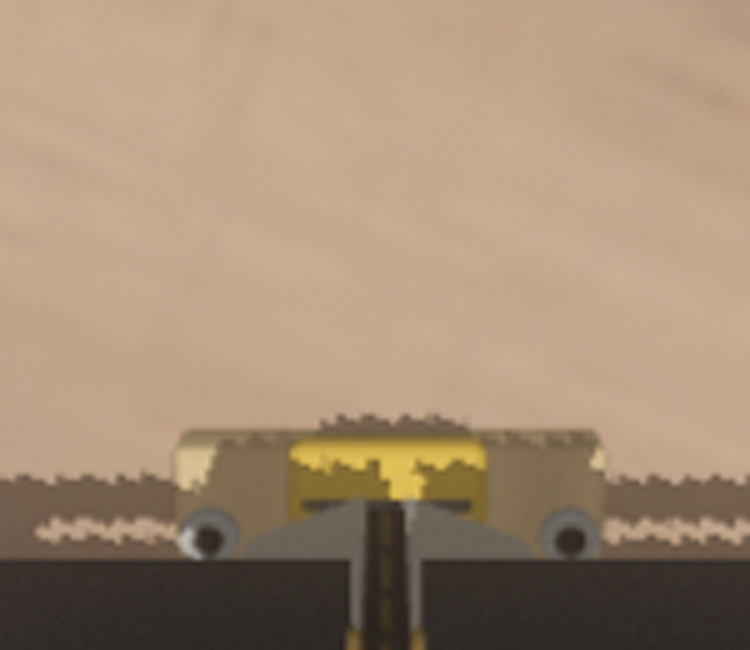

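Emit:
move_arm(
  increments=[
    [0,0,0,3,0,0,0],
  ],
)

```text
time: 28.42
tool_pos: [0.5944, -0.1902, 0.0179]
tool_rot: [-3.133, 0.007, -2.757]
contact_force: [-0.0, -1.6, 0.4]
opening: 0.0002
```

Emit:
move_arm(
  increments=[
    [0,0,0,3,0,0,0],
  ],
)

```text
time: 28.55
tool_pos: [0.5946, -0.1903, 0.0153]
tool_rot: [-3.133, 0.008, -2.757]
contact_force: [-1.6, 1.5, 15.6]
opening: 0.0006
```

```bash
python3 -c "
from h import *
tool([.593,-.189,.022],-2.757)
c=robot.read_camera('scene'); save(c,'s31.png',(240,150,130,100),5.5)
"
```

```text
t 28.55 pos [ 0.5946 -0.1903  0.0153] rot [-3.133  0.008 -2.757] F [-1.61  1.49 15.56] op 0.0006
shift mm [ 1.   1.8 -6.7] turn [-0.009  0.008 -0.   ]
```

View pics/s31.png

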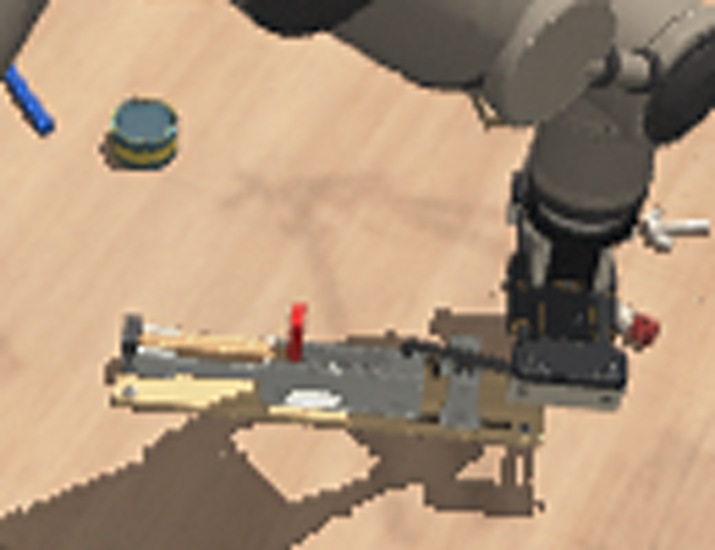

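Force jumped to the lever's end stop and the follower has sprung forward against the stick. I hold briefly, then rise clear.

Emit:
move_arm(
  increments=[
    [0,0,0,0,0,0,0],
    [0,0,0,0,0,0,0],
    [0,0,0,0,0,0,0],
    [0,0,0,-15,0,0,0],
    [0,0,0,-40,0,0,0],
    [0,0,0,-50,0,0,0],
    [0,0,50,0,0,0,0],
    [0,0,50,0,0,0,0],
    [0,0,0,0,0,0,0],
    [0,0,0,0,0,0,0],
  ],
)

```text
time: 29.85
tool_pos: [0.554, -0.0942, 0.1262]
tool_rot: [-3.136, 0.006, -2.758]
contact_force: [0.3, -0.6, 0.5]
opening: 0.0004
```

```bash
python3 -c "
from h import *
tool([.593,-.189,.022],-2.757)
c=robot.read_camera('scene'); save(c,'s32.png',(240,150,130,100),5.5)
c=robot.read_camera('top'); save(c,'t32.png',(180,130,220,140),3.6)
"
```

```text
t 29.85 pos [ 0.554  -0.0942  0.1262] rot [-3.136  0.006 -2.758] F [ 0.33 -0.58  0.48] op 0.0004
shift mm [-1.000e-01 -1.019e+02  1.048e+02] turn [-0.006  0.006 -0.001]
```

View pics/s32.png

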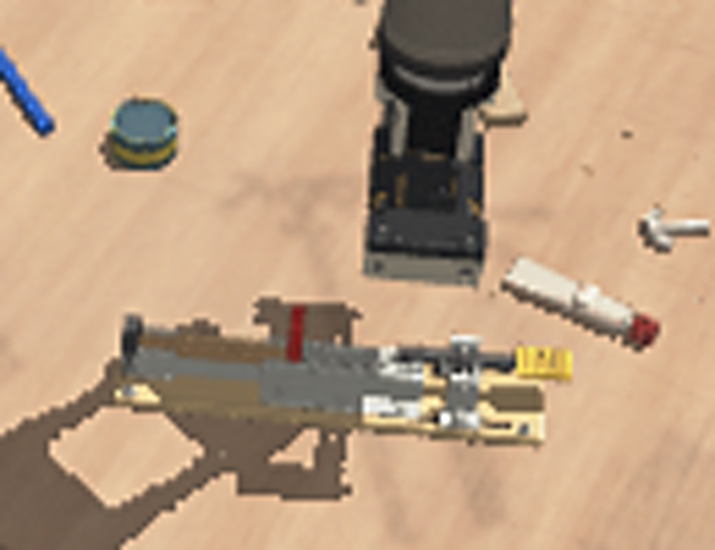

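View pics/t32.png

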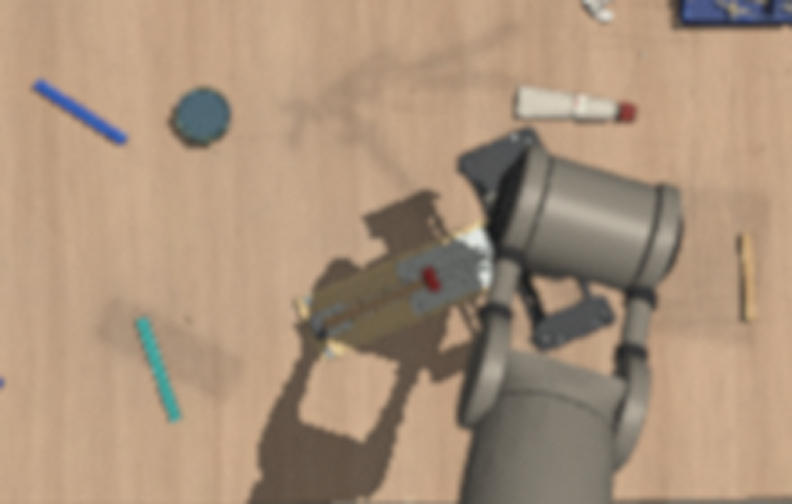

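Emit:
move_arm(
  increments=[
    [0,0,50,-15,0,0,0],
    [0,0,50,-15,0,0,0],
    [0,0,50,-15,0,0,0],
    [0,0,50,-15,0,0,0],
    [0,0,30,-15,0,0,0],
    [0,0,0,0,0,0,0],
    [0,0,0,0,0,0,0],
  ],
)

```text
time: 30.82
tool_pos: [0.47, 0.1183, 0.1996]
tool_rot: [-3.137, 0.004, -2.77]
contact_force: [-0.9, -0.2, -0.1]
opening: 0.0008
```

```bash
python3 -c "
from h import *
tool([.593,-.189,.022],-2.757)
c=robot.read_camera('wrist'); save(c,'w33.png'); save(c,'w33z.png',(215,90,85,145),4); np.save('w33.npy',c,allow_pickle=True)
"
```

```text
t 30.82 pos [0.47   0.1183 0.1996] rot [-3.137  0.004 -2.77 ] F [-0.88 -0.2  -0.06] op 0.0008
shift mm [  -2.2 -330.2  179.2] turn [-0.005  0.004 -0.013]
```

View pics/w33.png

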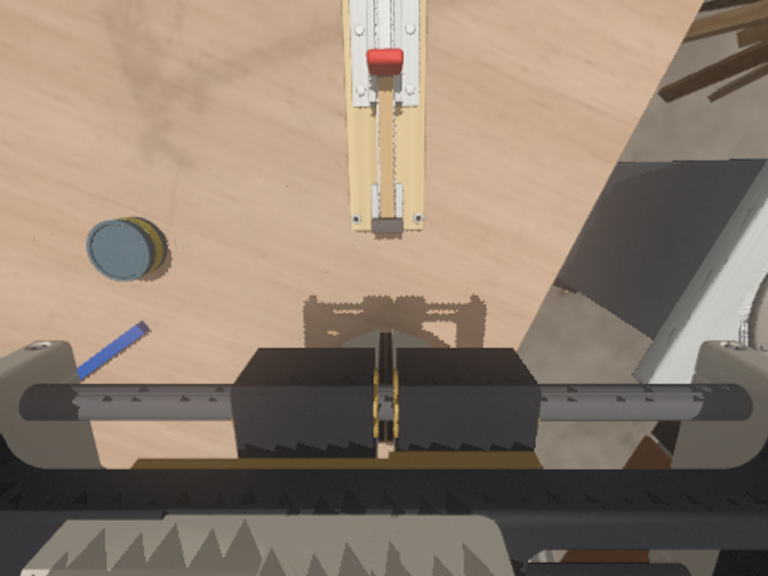

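View pics/w33z.png

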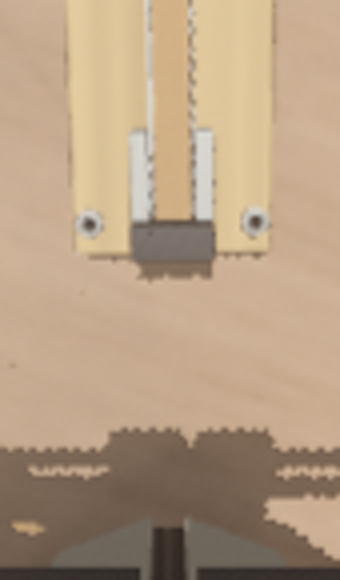

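```bash
python3 -c "
from h import *
c=np.load('w33.npy',allow_pickle=True).item()
a=1.955;d=np.array([np.cos(a),np.sin(a)]);n=np.array([-d[1],d[0]]);o=np.array([.53456,-.04708])
f=lambda u,v,z:np.round([(px2w(c,u,v,z)[:2]-o)@d*1000-9.8,(px2w(c,u,v,z)[:2]-o)@n*1000+.5],1)
print('tab back/front',f(257,48/1.5,.082),f(257,66/1.5,.082))
print('stick front end',f(215+173/4,90+222/4,.042),'sides',f(215+153/4,90+200/4,.042),f(215+194/4,90+200/4,.042))
robot.hand_in(); print(robot.observe()['time'])
"
```

```text
tab back/front [12.5  0.8] [23.5  0.7]
stick front end [132.3   0.8] sides [125.2  -5.5] [125.3   7.6]
the job is handed in; nothing more can be done
the job is handed in; nothing more can be done
```

I loaded the longer beech stick into the feed track and handed the job in at about 31 s of the 64 s allowed. No verdict is reported.

**Follower:** My first grip on the tab slipped off, and the follower stayed fully forward. The reported TCP reads about 27 mm beyond the real fingertips. I gripped about 9 mm lower and drew the follower back to about 70 mm in force-limited steps. The pull force peaked at about 12 N, of which I estimate only about 3 N was on the buffer. The catch then held the follower with the fingers open and the channel empty.

**Stick:** I chose the longer beech stick at top-image pixel (195, 214), which measured about 109 mm. The other beech stick at (388, 207) measured about 88 mm, and the blue and turquoise ones were left alone. It touched the channel floor with about 12 N, against the 30 N limit, and I let it go lying flat.

**Catch lever:** I pressed the yellow pad to its end stop at about 16 N. The follower sprang forward and closed on the stick.

**Last checks, from the wrist picture:**
- **Stick position:** its front end is against the stop. I computed 132 mm against the nominal 130 mm, which is within camera error. It lies about 1 mm off the channel's centre line.
- **Follower:** the tab centre is at about x = 18 mm, so the joint is about 37 mm against the nominal 40 mm. That is right at the lower edge of the 37 to 43 mm band. The camera error is about 2–3 mm, and the stick reads about 2 mm too far forward in the same picture. I therefore take the follower as closed on the stick, but this check does not prove it.
- **Bystanders:** the tin, tube and short stick looked undisturbed, and the arm was touching nothing.

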